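# Wipe the steel chips from under the jar rack into the mending shelf's drawer

## Task

Take the scraper block and wipe all five steel chips off the mending board, from under the jar rack, over the board's front lip into the open drawer: lean the block to reach in under the rack behind the chips, and keep its steel edge pressed on the board all the way to the lip, following the worn wood, but gently, so as not to dent it. The chips are sharp: keep the fingers off them and leave the awl, the pivot rod, the bushing and the clip undisturbed. When the board is clear, stand the scraper upright on the shelf again where you found it, and let go.

Things in the scene. Friction and masses are not known exactly. Their poses are not given: they have to be found in the camera images.
- shelf: low pine shelf on the table: 300 mm deep (x; its front faces the robot, along its -x), 600 mm wide (y), its top 95 mm above its origin, which is the centre of its underside. Over the back part of the top an upright at each end carries a pine jar rack: 600 mm wide, 110 mm deep (x = 30 to 140 mm), 16 mm thick, with four jars up to 52 mm tall; open in front and behind.
- rack_edge (a point): middle of the lower front edge of the jar rack, 210 mm above the shelf's top; axes as the shelf's. Beyond it (+x) the rack covers the board: a hand pointing straight down cannot get there; one leaning its back towards the robot by 35 to 45 degrees can.
- board: replaceable pale wooden mending board let into the middle of the shelf's top, 270 mm deep (x), 240 mm wide (y), no rims, axes as the shelf's. Origin: centre of its underside. Its top is level, 30 mm above the origin and 12 to 20 mm above the shelf's top, but worn off near the front. Unyielding: the scraper 1 mm too deep gives some 20 N; over 45 N dents it.
- wear_line (a point): on the board's top, in the middle of its width, 70 mm behind the front lip: behind this line the top is level at this height; from here to the lip (-x) the wood is worn away, falling off gradually by some 2 to 5 mm in all, the same all across, so the scraper's edge has to follow it by feel. Axes as the shelf's.
- board_front (a point): middle of the board's lower front edge, 30 mm straight below the level of the board's unworn top and 5 mm proud of the shelf's front; axes as the shelf's. What is pushed over the front lip above it falls into the drawer.
- drawer (a joint): how far the drawer below the board stands out of the shelf's front (m): 0 shut, grows as it comes out; it stands 0.095 to 0.125 open, far enough for the chips. Sliding friction about 3 N.
- drawer_floor (a point): centre of the drawer's inner floor, axes as the shelf's. Inside, the drawer is 249 mm long (x), 282 mm wide (y), its side walls 38 mm high.
- scraper: scraper block standing upright on the shelf's top left or right of the board: ash block 28 mm thick (its x), 116 mm wide (y), 30 mm high, with a 3 mm steel blade on either side, splayed out 35 degrees; their lower edges, 120 mm long along y, lie 21 mm to either side of the origin (ground level, midway). Leaned 35 to 40 degrees about y it rests on one edge, that blade upright. 0.2 to 0.34 kg.
- scraper_grip (a point): middle of the scraper's plain ash grip, 66 mm above the scraper's origin; the grip is 26 mm thick (scraper's x) and 64 mm wide (y) and reaches from 30 to 96 mm above the ground. Both sides of the scraper are alike. Axes as the scraper's.
- chip1: sawn bit of 4 mm steel strip, 20 x 16 mm, 10 g, lying flat and loose on the board; origin at the centre of its underside
- chip2: drilled-off steel rivet head, 18 mm across and 6 mm high, domed, 10 g, lying flat and loose on the board; origin at the centre of its underside
- chip3: sawn bit of 4 mm steel strip, 18 x 18 mm, 10 g, lying flat and loose on the board; origin at the centre of its underside
- chip4: sawn bit of 4 mm steel strip, 20 x 16 mm, 10 g, lying flat and loose on the board; origin at the centre of its underside
- chip5: drilled-off steel rivet head, 18 mm across and 6 mm high, domed, 10 g, lying flat and loose on the board; origin at the centre of its underside
- awl: bystander: stubby steel awl with an ash handle, lying on the shelf's top at the other side of the board from the scraper; handle 62 x 30 mm, ferrule and blade 48 mm, 110 mm in all along its x; origin under the ferrule
- pivot_rod: bystander: blue aluminium pivot rod, 10 mm thick and 120 mm long along its x, lying under the rack at its left end (+y); origin at the middle of its underside
- bushing: bystander: bronze bushing, 22 mm across and 20 mm high, standing under the rack towards its right end (-y); origin at the centre of its underside
- clip: bystander: black polymer decking clip, 44 x 18 x 20 mm, under the rack at its right end (-y); origin at the centre of its underside

How it is judged (in metres and radians):
On the way, in this order (a step that is already met when the one before it is completed fails the run):
1. the scraper's edge is pressed on the board under the jar rack (contact force between scraper and board above 1.5 N and x of scraper in the frame of rack_edge above 0.005 m), for 0.1 s.
2. the scraper's edge is still pressed on the board as the stroke nears the lip (the scraper's origin within 45 mm of it) (contact force between scraper and board above 1.5 N and x of scraper in the frame of board_front below 0.045 m), for 0.1 s.
3. all five chips lie in the drawer (x of chip1 in the frame of drawer_floor between -0.127 and 0.127 m and y of chip1 in the frame of drawer_floor between -0.143 and 0.143 m and z of each of chip1, chip2, chip3, chip4, chip5 in the frame of drawer_floor below 0.032 m and x of chip2 in the frame of drawer_floor between -0.127 and 0.127 m and y of chip2 in the frame of drawer_floor between -0.143 and 0.143 m and x of chip3 in the frame of drawer_floor between -0.127 and 0.127 m and y of chip3 in the frame of drawer_floor between -0.143 and 0.143 m and x of chip4 in the frame of drawer_floor between -0.127 and 0.127 m and y of chip4 in the frame of drawer_floor between -0.143 and 0.143 m and x of chip5 in the frame of drawer_floor between -0.127 and 0.127 m and y of chip5 in the frame of drawer_floor between -0.143 and 0.143 m), for 0.1 s.
At the end, for the whole second after the job is handed in: All five chips lie at rest inside the drawer (within its inner walls, less than 32 mm above its floor), and the scraper stands released, upright within 0.1 rad and at rest, within 50 mm of where it stood at the start (all of step 3 and distance of scraper from where it was at the start of the episode below 0.05 m and angle between scraper's own z axis and vertical below 0.1 rad and linear speed of scraper below 0.01 m/s and linear speed of each of chip1, chip2, chip3, chip4, chip5 below 0.02 m/s); the robot touches nothing.
It fails at once if the fingers touch a chip (contact force between the fingers and chip1 above 0.3 N or contact force between the fingers and chip2 above 0.3 N or contact force between the fingers and chip3 above 0.3 N or contact force between the fingers and chip4 above 0.3 N or contact force between the fingers and chip5 above 0.3 N).
It fails at once if the scraper is pressed on the board with more than 45 N and dents it (contact force between scraper and board above 45 N).
It fails at once if a bystander (awl, pivot rod, bushing or clip) is shifted by more than 20 mm (distance of any of awl, pivot_rod, bushing, clip from where it was at the start of the episode above 0.02 m).
It also fails if it takes over 67 s, if anything falls off the work surface, if the arm or the gripper's body presses on something with over 40 N, if the wrist force passes 120 N, or if a joint passes its speed limit or range.

## Robot

A 6-joint arm with a two-finger parallel gripper is mounted at the origin on the work surface. World frame = base frame: x ahead of the robot, y to its left, z up, the work surface at z = 0. Lengths are in mm, angles in rad, forces in N, time in s.
With the tool pointing down it reaches from about 400 to 925 mm from the base axis. Payload 12.5 kg.
Tool frame: the origin (TCP) lies on the centre line of the jaws, within the pads' length; the fingertips stand 19 mm ahead of it and the grasp point (between the pads) is the TCP; z points along the fingers, y is the line along which they close (so a half turn about z gives the same grasp; the last joint's range is limited). The gripper opens to 95 mm and grips with 3 to 60 N. Pads are 20 mm wide; open, the fingers measure 119 mm over their backs; the gripper's body (75 mm by 180 mm) begins 59 mm behind the grasp point.
Start: joints at [-1.419, 0.491, 1.559, -0, 1.092, -0.106], TCP at [159.368, -604.356, 233.661] pointing down, gripper open.
Joint ranges: [-3.1, 3.1], [-0.84, 2.19], [0.05, 2.79], [-1.13, 4.28], [0.06, 2.93], [-2.69, 2.69]. Speed limits (rad/s): [2.22, 2.22, 2.79, 3.14, 3.14, 3.14].

## Interface

Orientations are given as [roll, pitch, yaw] about the fixed x, y, z axes, in that order (R = Rz(yaw) Ry(pitch) Rx(roll)).
In Python, from cell import state, read_camera, job_done gives the robot as it stands.
- The arm moves only by the tool arm_command, never from a script. Its argument "deltas" is a list of rows, each an object of numbers: "dx", "dy", "dz": the shift along the world's x, y, z in m; "yaw": the turn about the world's z in degrees. In form: [{"dx": .., "dy": .., "dz": .., "yaw": ..}, ...]. A call has 1 to 20 rows; each row shifts and turns the commanded pose from where the row before left it; what a row does not reach is not made up. A row lasts 1/10 s, in which the tool goes at most 50 mm and 8.59 degrees, less where a joint would pass 70% of its speed; a pose out of reach is approached as far as the arm can. A call with a gripper value outside its range is refused whole. "gripper" is the finger opening in m, from 0 to 0.0951, set as the call begins (left out, the last holds). The fingers move at their own pace and stop on an object; the grip force is fixed at half the most. Time passes only in rows, so rows that do not move let the fingers close. It gives the time, the measured TCP pose, the force, the opening and the grip force at its end, in the units of the state.
- state(): the state, without advancing time (a new reading comes with each control period).
- read_camera(name): name is "scene" or "side" or "wrist"; returns a dict with "color" (420x560x3 uint8, red, green, blue), "range_z" (420x560 float32, mm along the optical axis (not along the pixel's ray), 0 where there is no reading), "fx", "fy", "cx", "cy" (pixels), "extrinsics" (4x4, takes a point from camera to world coordinates). Camera axes: x right, y up, looking along -z (the intrinsics and any distortion apply to the point x, -y, -z); pixel columns grow to the right and rows downward; lengths in mm; the calibration is good to about 2 mm. A picture is of the moment at which its call begins.
- job_done(): hands the job in; it is judged then, once.
The state is a dict: "t": time; "joints": joint angles; "qvel": joint speeds; "tau": joint torques, N m; "eef_pos": TCP position; "tcp_rot": TCP orientation; "ft_force": force on the tool from outside, world axes, zero at the start; "moment": the same for the moment, N m; "opening": opening from 0.0 (shut) to 1.0 (fully open); "grip_force": force on a finger pad.
Only numpy, scipy, OpenCV 4.12 (cv2) and the standard library are available. Lean on these libraries where they do the work, as an engineer would, in place of code of your own. Each camera call takes 0.05 s, during which the arm holds its last target. There are 200 camera calls.

## Working session

There is one attempt and no reset: what is moved stays moved. The work goes in short steps, Python scripts to look and compute and a tool call to move; the robot and the scene stay as the last step left them, time stands still between calls to the robot, and variables do not carry over. Pictures are saved under pics/ and viewed, at most 11 in all, crops included, and the job is handed in when it is done.

Besides the shell and the picture viewer there is one more tool, called after ">>>" by a JSON object that holds its "method" and its "body", one argument or row to a line. arm_command: Moves the arm, as the interface text tells. Its arguments: {"type":"object","properties":{"deltas":{"type":"array"},"gripper":{"type":"number"}},"required":["deltas"]}

```bash
ls; mkdir -p pics; cat > h.py <<'E'
import numpy as np, cv2
from cell import state, read_camera
def P(c,u,v,z=None):
    "pixel -> world; with z given: ray hits plane z (mm)"
    E=c["extrinsics"]; d=np.array([(u-c["cx"])/c["fx"],-(v-c["cy"])/c["fy"],-1.])
    if z is None:
        r=c["range_z"][int(round(v)),int(round(u))]; return E[:3,:3]@(d*r)+E[:3,3]
    w=E[:3,:3]@d; return E[:3,3]+w*(z-E[2,3])/w[2]
def cloud(c):
    v,u=np.mgrid[:420,:560]; r=c["range_z"]
    p=np.stack([(u-c["cx"])/c["fx"]*r,-(v-c["cy"])/c["fy"]*r,-r],-1)
    return p@c["extrinsics"][:3,:3].T+c["extrinsics"][:3,3]
E
python3 - <<'E'
from h import *
import pickle
C={n:read_camera(n) for n in("scene","side","wrist")}
pickle.dump(C,open("c0.pkl","wb"))
for n,c in C.items(): print(n,c["extrinsics"].round(2).tolist(),c["fx"])
s=state();print(s)
for n in("scene","side"): cv2.imwrite(f"pics/{n}0.png",cv2.resize(C[n]["color"][...,::-1],(784,588),interpolation=cv2.INTER_CUBIC))
E
```

```text
pics
scene [[-0.88, 0.44, -0.16, 466.98], [-0.47, -0.82, 0.32, 236.95], [0.01, 0.36, 0.93, 841.61], [0.0, 0.0, 0.0, 1.0]] 392.983496253799
side [[0.92, 0.27, -0.28, 343.85], [-0.39, 0.62, -0.68, -549.14], [-0.01, 0.74, 0.68, 758.01], [0.0, 0.0, 0.0, 1.0]] 436.15540254395285
wrist [[0.26, 0.92, 0.29, 241.18], [-0.97, 0.24, 0.07, -582.8], [-0.0, -0.3, 0.96, 384.08], [0.0, 0.0, 0.0, 1.0]] 324.0492345874503
{'t': 0.15, 'joints': array([-1.41858854e+00,  4.91392270e-01,  1.55928866e+00,  5.56924580e-06,
        1.09166542e+00, -1.05561534e-01]), 'qvel': array([-0.0010982 , -0.0028436 , -0.00272186, -0.00278665, -0.00128716,
        0.00085022]), 'tau': array([ 1.42463803e-03, -6.12896276e+01, -2.58277971e+01,  6.92845043e-02,
        4.73633723e-02, -7.31248269e-05]), 'eef_pos': array([ 159.35221713, -604.19597109,  233.22104697]), 'tcp_rot': array([-3.14084367e+00, -8.43270829e-05,  2.57766722e-01]), 'ft_force': array([ 0.93531458,  0.91685008, -1.72294469]), 'moment': array([ 0.01671114, -0.03996225, -0.00572557]), 'grip_force': 0.0, 'opening': 1.0019536278849417}
```

View pics/scene0.png

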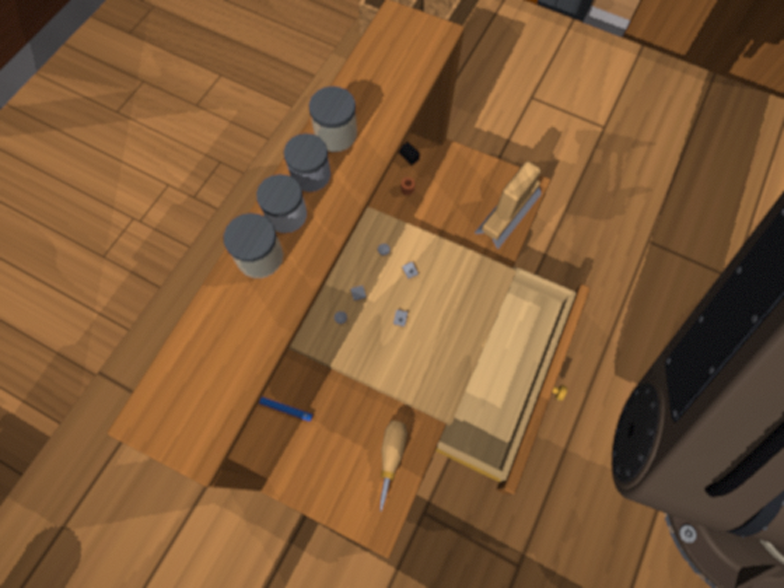

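View pics/side0.png

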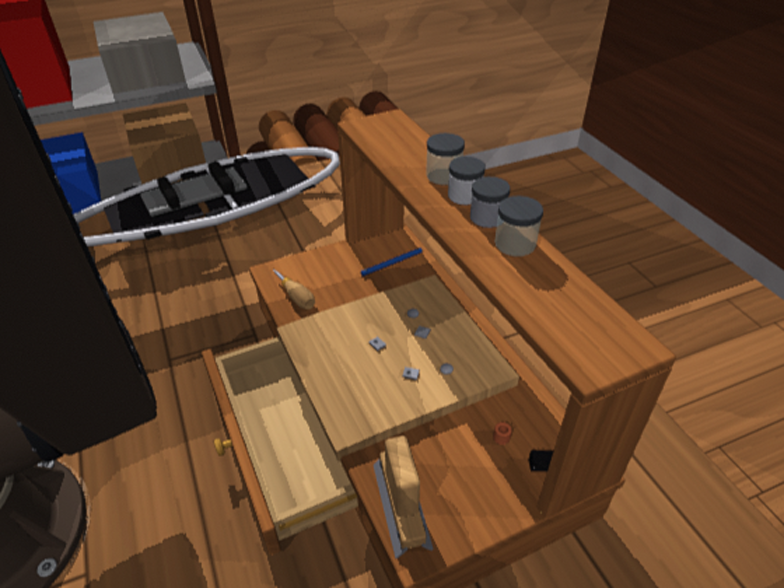

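```bash
python3 - <<'E'
from h import *
import pickle
C=pickle.load(open("c0.pkl","rb"))
def q(n,pts):
    c=C[n]
    for k,(u,v) in pts.items():
        p=P(c,u/1.4,v/1.4); print(n,k,p.round(0))
q("scene",dict(boardC=(420,320),bFL=(444,415),bFR=(514,269),bBR=(374,212),shelfL=(330,440),shelfR=(450,190),shelfFL=(386,550),chipA=(384,250),chipB=(410,269),chipC=(359,294),chipD=(341,318),chipE=(401,317),awl=(394,450),rod=(287,408),bush=(407,186),clip=(410,153),rackFR=(460,26),rackFL=(210,480),rackF=(330,265),scrTop=(522,182),gripA=(533,170),gripB=(508,196),drawer=(510,370)))
q("side",dict(bFL=(281,327),bFR=(342,448),bBR=(514,380),chipA=(447,369),chipB=(411,374),chipC=(421,332),chipD=(413,313),chipE=(377,344),scrTop=(397,445),rackFL=(345,130),rackFR=(580,392),bush=(503,430),clip=(540,460)))
# planes
for n in("scene","side"):
    p=cloud(C[n])[::2,::2].reshape(-1,3); m=(np.hypot(p[:,0],p[:,1])>300)&(p[:,0]<900)&(p[:,0]>200)&(abs(p[:,1])<700)
    h,e=np.histogram(p[m,2],np.arange(-10,420,4)); print(n,[(int(a),int(b)) for a,b in zip(e,h) if b>150])
E
```

```text
scene boardC [535.   9. 114.]
scene bFL [449. 109. 107.]
scene bFR [ 449. -151.   60.]
scene bBR [ 673. -112.  112.]
scene shelfL [567. 206.  95.]
scene shelfR [ 591. -211.   94.]
scene shelfFL [441. 287.  97.]
scene chipA [628. -60. 121.]
scene chipB [582. -53. 116.]
scene chipC [628.  15. 115.]
scene chipD [467. 237. 842.]
scene chipE [560.  18. 117.]
scene awl [486. 180. 126.]
scene rod [636. 197. 105.]
scene bush [ 649. -174.  113.]
scene clip [ 672. -229.  114.]
scene rackFR [ 644. -292.  321.]
scene rackFL [615. 295. 319.]
scene rackF [624.  64. 321.]
scene scrTop [ 493. -211.  191.]
scene gripA [ 487. -235.  191.]
scene gripB [ 502. -184.  186.]
scene drawer [388. -12.  24.]
side bFL [444. 111. 111.]
side bFR [ 456. -124.  110.]
side bBR [ 708. -116.  111.]
side chipA [630. -69. 120.]
side chipB [581. -55. 118.]
side chipC [628.  11. 119.]
side chipD [634.  52. 119.]
side chipE [561.  18. 115.]
side scrTop [ 498. -199.  192.]
side rackFL [617. 272. 320.]
side rackFR [ 640. -290.  317.]
side bush [ 655. -177.  105.]
side clip [ 668. -239.  116.]
scene [(-6, 3027), (-2, 10735), (2, 536), (18, 214), (22, 1078), (58, 180), (70, 287), (90, 1687), (94, 2800), (106, 171), (110, 2431), (114, 1062), (318, 5152), (322, 269), (362, 157), (366, 242), (370, 407)]
side [(-6, 1240), (-2, 6471), (2, 275), (18, 193), (22, 1201), (58, 234), (62, 181), (66, 669), (70, 474), (74, 212), (86, 199), (90, 1495), (94, 2891), (98, 170), (102, 180), (106, 245), (110, 2083), (114, 1043), (318, 2801), (322, 154), (370, 191)]
```

```bash
python3 - <<'E'
from h import *
import pickle
C=pickle.load(open("c0.pkl","rb"))
for n in("scene","side"):
    c=C[n];p=cloud(c).reshape(-1,3); I=c["color"].reshape(-1,3).astype(int)
    x,y,z=p.T
    m=(x>450)&(x<560)&(y>-275)&(y<-150)
    for lo,hi in((186,200),(150,186)):
        g=p[m&(z>lo)&(z<hi)]
        r=cv2.minAreaRect(g[:,:2].astype(np.float32)); print(n,"grip",lo,len(g),[np.round(a,1) for a in r],np.median(g[:,2]).round(1))
    g=p[m&(z>100)&(z<200)];print("all",cv2.minAreaRect(g[:,:2].astype(np.float32)))
    b=(x>470)&(x<600)&(abs(y)<90)
    for a in range(445,650,20): 
        s=b=(x>a)&(x<a+20)&(abs(y)<100)&(z>104)&(z<125); print(a,np.median(z[s]).round(1),end='; ')
    print("shelf z",np.median(z[(x>480)&(x<600)&(abs(y-225)<40)&(z<105)]))
    # rack front edge of the top: top surface points z~319
    t=(z>312)&(z<326)&(x>560)&(x<760)
    ys=np.arange(-270,280,20);e=[]
    for yy in ys:
        s=t&(abs(y-yy)<10)
        if s.sum()>5:e.append((yy,np.percentile(x[s],2)))
    e=np.array(e);print("rack",np.polyfit(e[:,0],e[:,1],1),np.median(z[t]))
    # board lip
    e=[]
    for yy in range(-90,91,15):
        s=(abs(y-yy)<8)&(z>102)&(z<118)&(x>425)&(x<600)
        e.append((yy,np.percentile(x[s],1)))
    e=np.array(e);print("lip",np.polyfit(e[:,0],e[:,1],1))
    # chips: grey on board
    im=c["color"];hsv=cv2.cvtColor(im,cv2.COLOR_RGB2HSV)
    mk=((hsv[...,1]<70)&(z.reshape(420,560)>105)&(z.reshape(420,560)<130)&(x.reshape(420,560)>460)&(abs(y.reshape(420,560))<125)).astype(np.uint8)
    k,l,st,ce=cv2.connectedComponentsWithStats(mk)
    for i in range(1,k):
        if st[i,4]>15:
            q=[P(c,u,v,117) for v,u in zip(*np.where(l==i))];q=np.array(q)
            print("chip",ce[i].round(0),st[i,4],q.mean(0).round(0),q.min(0).round(0)[:2],q.max(0).round(0)[:2])
E
```

```text
scene grip 186 353 [array([ 495.4, -213.7]), array([64.9, 25.5]), np.float64(80.4)] 189.6
scene grip 150 208 [array([ 495.6, -211.9]), array([60.5, 26.2]), np.float64(79.9)] 170.0
all ((495.0062561035156, -214.67214965820312), (119.43489837646484, 39.746337890625), 79.4248046875)
445 110.8; 465 111.8; 485 112.7; 505 113.6; 525 113.7; 545 113.7; 565 113.8; 585 113.7; 605 113.5; 625 113.9; 645 113.5; shelf z 94.62640981535867
rack [-4.33790374e-02  6.26847196e+02] 320.3385842174856
lip [-4.27503179e-02  4.43042384e+02]
chip [274. 178.] 58 [631. -63. 117.] [622. -72.] [639. -54.]
chip [293. 192.] 88 [582. -51. 117.] [570. -63.] [593. -39.]
chip [255. 209.] 85 [631.  14. 117.] [620.   3.] [641.  25.]
chip [286. 227.] 93 [561.  19. 117.] [551.   7.] [571.  30.]
chip [243. 226.] 63 [635.  57. 117.] [626.  48.] [644.  65.]
side grip 186 623 [array([ 494.5, -217.1]), array([63. , 25.7]), np.float64(80.4)] 190.2
side grip 150 314 [array([ 494. , -220.4]), array([57.7, 26.3]), np.float64(79.5)] 169.5
all ((493.109130859375, -215.98789978027344), (120.80200958251953, 40.80971145629883), 81.49235534667969)
445 110.9; 465 111.8; 485 113.0; 505 113.7; 525 113.8; 545 113.8; 565 113.9; 585 113.7; 605 113.8; 625 114.2; 645 113.8; shelf z 94.15638146473992
rack [-4.25540228e-02  6.26021696e+02] 320.5779068657258
lip [-4.19295178e-02  4.41827166e+02]
chip [295. 223.] 44 [634.  55. 117.] [625.  46.] [643.  64.]
chip [301. 237.] 70 [630.  13. 117.] [618.   0.] [641.  25.]
chip [269. 245.] 73 [561.  18. 117.] [551.   6.] [571.  31.]
chip [319. 263.] 55 [631. -65. 117.] [622. -73.] [639. -56.]
chip [293. 266.] 78 [582. -52. 117.] [571. -64.] [593. -39.]
```

>>> {"method": "arm_command", "body": {
  "deltas": [
    {"dx": 0.0176, "dy": 0.0205, "dz": 0.0014, "yaw": 8.19},
    {"dx": 0.0176, "dy": 0.0205, "dz": 0.0014, "yaw": 8.19},
    {"dx": 0.0176, "dy": 0.0205, "dz": 0.0014, "yaw": 8.19},
    {"dx": 0.0176, "dy": 0.0205, "dz": 0.0014, "yaw": 8.19},
    {"dx": 0.0176, "dy": 0.0205, "dz": 0.0014, "yaw": 8.19},
    {"dx": 0.0176, "dy": 0.0205, "dz": 0.0014, "yaw": 8.19},
    {"dx": 0.0176, "dy": 0.0205, "dz": 0.0014, "yaw": 8.19},
    {"dx": 0.0176, "dy": 0.0205, "dz": 0.0014, "yaw": 8.19},
    {"dx": 0.0176, "dy": 0.0205, "dz": 0.0014, "yaw": 8.19},
    {"dx": 0.0176, "dy": 0.0205, "dz": 0.0014, "yaw": 8.19},
    {"dx": 0.0176, "dy": 0.0205, "dz": 0.0014, "yaw": 8.19},
    {"dx": 0.0176, "dy": 0.0205, "dz": 0.0014, "yaw": 8.19},
    {"dx": 0.0176, "dy": 0.0205, "dz": 0.0014, "yaw": 8.19},
    {"dx": 0.0176, "dy": 0.0205, "dz": 0.0014, "yaw": 8.19},
    {"dx": 0.0176, "dy": 0.0205, "dz": 0.0014, "yaw": 8.19},
    {"dx": 0.0176, "dy": 0.0205, "dz": 0.0014, "yaw": 8.19},
    {"dx": 0.0176, "dy": 0.0205, "dz": 0.0014, "yaw": 8.19},
    {"dx": 0.0176, "dy": 0.0205, "dz": 0.0014, "yaw": 8.19},
    {"dx": 0.0176, "dy": 0.0205, "dz": 0.0014, "yaw": 8.19},
    {}
  ],
  "gripper": 0.095
}}

```text
$.deltas[19]: bad value
```

>>> {"method": "arm_command", "body": {
  "deltas": [
    {"dx": 0.0176, "dy": 0.0205, "dz": 0.0014, "yaw": 8.19},
    {"dx": 0.0176, "dy": 0.0205, "dz": 0.0014, "yaw": 8.19},
    {"dx": 0.0176, "dy": 0.0205, "dz": 0.0014, "yaw": 8.19},
    {"dx": 0.0176, "dy": 0.0205, "dz": 0.0014, "yaw": 8.19},
    {"dx": 0.0176, "dy": 0.0205, "dz": 0.0014, "yaw": 8.19},
    {"dx": 0.0176, "dy": 0.0205, "dz": 0.0014, "yaw": 8.19},
    {"dx": 0.0176, "dy": 0.0205, "dz": 0.0014, "yaw": 8.19},
    {"dx": 0.0176, "dy": 0.0205, "dz": 0.0014, "yaw": 8.19},
    {"dx": 0.0176, "dy": 0.0205, "dz": 0.0014, "yaw": 8.19},
    {"dx": 0.0176, "dy": 0.0205, "dz": 0.0014, "yaw": 8.19},
    {"dx": 0.0176, "dy": 0.0205, "dz": 0.0014, "yaw": 8.19},
    {"dx": 0.0176, "dy": 0.0205, "dz": 0.0014, "yaw": 8.19},
    {"dx": 0.0176, "dy": 0.0205, "dz": 0.0014, "yaw": 8.19},
    {"dx": 0.0176, "dy": 0.0205, "dz": 0.0014, "yaw": 8.19},
    {"dx": 0.0176, "dy": 0.0205, "dz": 0.0014, "yaw": 8.19},
    {"dx": 0.0176, "dy": 0.0205, "dz": 0.0014, "yaw": 8.19},
    {"dx": 0.0176, "dy": 0.0205, "dz": 0.0014, "yaw": 8.19},
    {"dx": 0.0176, "dy": 0.0205, "dz": 0.0014, "yaw": 8.19},
    {"dx": 0.0176, "dy": 0.0205, "dz": 0.0014, "yaw": 8.19},
    {"dx": 0}
  ],
  "gripper": 0.095
}}

```text
$.deltas[19]: bad value
```

```bash
python3 - <<'E'
from h import *
s=state();print(s["t"],s["eef_pos"].round(1),np.degrees(s["tcp_rot"]).round(2),s["joints"].round(3),s["ft_force"].round(1),s["opening"])
c=read_camera("wrist"); cv2.imwrite("pics/w1.png",c["color"][...,::-1]); print(c["extrinsics"].round(2).tolist())
p=cloud(c).reshape(-1,3);x,y,z=p.T;m=(x>450)&(x<560)&(y>-275)&(y<-150)
g=p[m&(z>180)&(z<200)]; print(cv2.minAreaRect(g[:,:2].astype(np.float32)),len(g))
E
```

```text
0.15 [ 159.4 -604.2  233.2] [-179.96   -0.     14.77] [-1.419  0.491  1.559  0.     1.092 -0.106] [ 0.9  0.9 -1.7] 1.0019536278849417
[[0.26, 0.92, 0.29, 241.18], [-0.97, 0.24, 0.07, -582.81], [-0.0, -0.3, 0.96, 384.16], [0.0, 0.0, 0.0, 1.0]]
((0.0, 0.0), (0.0, 0.0), 0.0) 0
```

View pics/w1.png

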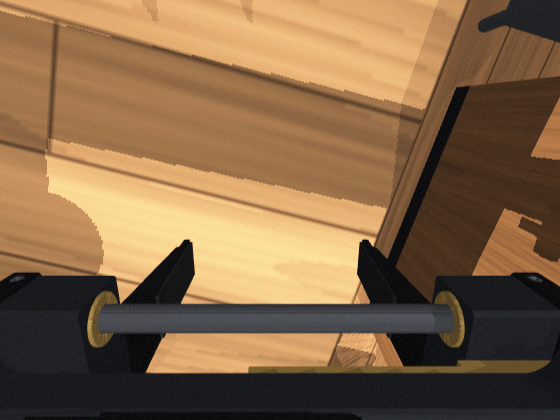

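The wrist picture shows only the fingers and floor; the command was refused, so rows apparently need all fields.

>>> {"method": "arm_command", "body": {
  "deltas": [
    {"dx": 0.0176, "dy": 0.0205, "dz": 0.0014, "yaw": 8.19},
    {"dx": 0.0176, "dy": 0.0205, "dz": 0.0014, "yaw": 8.19},
    {"dx": 0.0176, "dy": 0.0205, "dz": 0.0014, "yaw": 8.19},
    {"dx": 0.0176, "dy": 0.0205, "dz": 0.0014, "yaw": 8.19},
    {"dx": 0.0176, "dy": 0.0205, "dz": 0.0014, "yaw": 8.19},
    {"dx": 0.0176, "dy": 0.0205, "dz": 0.0014, "yaw": 8.19},
    {"dx": 0.0176, "dy": 0.0205, "dz": 0.0014, "yaw": 8.19},
    {"dx": 0.0176, "dy": 0.0205, "dz": 0.0014, "yaw": 8.19},
    {"dx": 0.0176, "dy": 0.0205, "dz": 0.0014, "yaw": 8.19},
    {"dx": 0.0176, "dy": 0.0205, "dz": 0.0014, "yaw": 8.19},
    {"dx": 0.0176, "dy": 0.0205, "dz": 0.0014, "yaw": 8.19},
    {"dx": 0.0176, "dy": 0.0205, "dz": 0.0014, "yaw": 8.19},
    {"dx": 0.0176, "dy": 0.0205, "dz": 0.0014, "yaw": 8.19},
    {"dx": 0.0176, "dy": 0.0205, "dz": 0.0014, "yaw": 8.19},
    {"dx": 0.0176, "dy": 0.0205, "dz": 0.0014, "yaw": 8.19},
    {"dx": 0.0176, "dy": 0.0205, "dz": 0.0014, "yaw": 8.19},
    {"dx": 0.0176, "dy": 0.0205, "dz": 0.0014, "yaw": 8.19},
    {"dx": 0.0176, "dy": 0.0205, "dz": 0.0014, "yaw": 8.19},
    {"dx": 0.0176, "dy": 0.0205, "dz": 0.0014, "yaw": 8.19},
    {"dx": 0, "dy": 0, "dz": 0, "yaw": 0}
  ],
  "gripper": 0.095
}}

```text
t: 2.2
eef_pos: [495.1, -213.0, 260.3]
tcp_rot: [3.141, 0.0, 2.98]
ft_force: [-0.1, -0.3, 1.0]
opening: 1.004
grip_force: 0.0
```

```bash
python3 - <<'E'
from h import *
s=state();print(s["t"],s["eef_pos"].round(1),np.degrees(s["tcp_rot"]).round(2),s["joints"].round(3),s["ft_force"].round(1),s["opening"])
c=read_camera("wrist"); cv2.imwrite("pics/w2.png",c["color"][...,::-1]); print(c["extrinsics"].round(2).tolist())
p=cloud(c).reshape(-1,3);x,y,z=p.T;m=(x>450)&(x<560)&(y>-275)&(y<-150)
g=p[m&(z>180)&(z<200)]; print(cv2.minAreaRect(g[:,:2].astype(np.float32)),len(g))
E
```

```text
2.2 [ 495.1 -213.   260.3] [1.7998e+02 2.0000e-02 1.7074e+02] [-5.290e-01  3.410e-01  1.735e+00  1.000e-03  1.065e+00 -1.939e+00] [-0.1 -0.3  1. ] 1.0035274369867995
[[0.16, -0.94, -0.29, 413.29], [0.99, 0.15, 0.05, -199.43], [0.0, -0.29, 0.96, 411.19], [0.0, 0.0, 0.0, 1.0]]
((494.8655700683594, -216.05441284179688), (63.851295471191406, 25.244571685791016), 79.83647918701172) 2982
```

>>> {"method": "arm_command", "body": {
  "deltas": [
    {"dx": 0, "dy": -0.003, "dz": -0.02, "yaw": -0.9},
    {"dx": 0, "dy": 0, "dz": -0.02, "yaw": 0},
    {"dx": 0, "dy": 0, "dz": -0.02, "yaw": 0},
    {"dx": 0, "dy": 0, "dz": -0.02, "yaw": 0},
    {"dx": 0, "dy": 0, "dz": 0, "yaw": 0}
  ]
}}

```text
t: 2.75
eef_pos: [492.3, -218.1, 178.2]
tcp_rot: [3.14, -0.004, 2.955]
ft_force: [0.3, 0.2, 0.4]
opening: 1.002
grip_force: 0.0
```

>>> {"method": "arm_command", "body": {
  "deltas": [
    {"dx": 0, "dy": 0, "dz": 0, "yaw": 0},
    {"dx": 0, "dy": 0, "dz": 0, "yaw": 0},
    {"dx": 0, "dy": 0, "dz": 0, "yaw": 0},
    {"dx": 0, "dy": 0, "dz": 0, "yaw": 0},
    {"dx": 0, "dy": 0, "dz": 0, "yaw": 0},
    {"dx": 0, "dy": 0, "dz": 0, "yaw": 0},
    {"dx": 0, "dy": 0, "dz": 0, "yaw": 0}
  ],
  "gripper": 0.04
}}

```text
t: 3.45
eef_pos: [494.0, -217.9, 180.8]
tcp_rot: [-3.141, 0.001, 2.958]
ft_force: [-0.3, 0.7, 5.9]
opening: 0.673
grip_force: 30.0
```

>>> {"method": "arm_command", "body": {
  "deltas": [
    {"dx": 0, "dy": 0, "dz": 0.02, "yaw": 0},
    {"dx": -0.017, "dy": -0.004, "dz": 0.005, "yaw": 4.3},
    {"dx": -0.017, "dy": -0.004, "dz": 0, "yaw": 4.3},
    {"dx": -0.017, "dy": -0.002, "dz": 0, "yaw": 4.3},
    {"dx": 0, "dy": 0, "dz": 0, "yaw": 0},
    {"dx": 0, "dy": 0, "dz": 0, "yaw": 0}
  ]
}}

```text
t: 4.05
eef_pos: [443.0, -228.0, 205.3]
tcp_rot: [3.142, 0.0, -3.102]
ft_force: [0.6, -0.6, -2.7]
opening: 0.67
grip_force: 30.0
```

```bash
cat >> h.py <<'E'
def show():
    s=state();print(s["t"],s["eef_pos"].round(1),np.degrees(s["tcp_rot"]).round(2),s["ft_force"].round(1),s["moment"].round(2),s["opening"].round(3),s["joints"].round(2))
E
python3 - <<'E'
from h import *
show()
t=np.radians(np.arange(0,70,5))
for a in t: print(np.degrees(a).round(),(463.5-88.5*np.sin(.239+a)).round(1),(94.5+88.5*np.cos(.239+a)).round(1))
E
```

```text
Traceback (most recent call last):
  File "h.py", line 14, in show
    s=state();print(s["t"],s["eef_pos"].round(1),np.degrees(s["tcp_rot"]).round(2),s["ft_force"].round(1),s["moment"].round(2),s["opening"].round(3),s["joints"].round(2))
                                                                                                                               ^^^^^^^^^^^^^^^^^^
AttributeError: 'float' object has no attribute 'round'
```

>>> {"method": "arm_command", "body": {
  "deltas": [
    {"dx": 0, "dy": 0, "dz": -0.024, "yaw": 0},
    {"dx": -0.007, "dy": 0, "dz": -0.0025, "yaw": 0},
    {"dx": -0.0075, "dy": 0, "dz": -0.003, "yaw": 0},
    {"dx": -0.007, "dy": 0, "dz": -0.0035, "yaw": 0},
    {"dx": -0.0065, "dy": 0, "dz": -0.004, "yaw": 0},
    {"dx": 0, "dy": 0, "dz": 0, "yaw": 0}
  ]
}}

```text
t: 4.65
eef_pos: [414.5, -228.4, 168.7]
tcp_rot: [-3.14, 0.001, -3.101]
ft_force: [-1.1, -3.2, 3.3]
opening: 0.671
grip_force: 30.0
```

```bash
sed -i 's/s\["opening"\].round(3)/round(s["opening"],3)/' h.py; python3 - <<'E'
from h import *
show()
c=read_camera("wrist");cv2.imwrite("pics/w3.png",c["color"][...,::-1])
c=read_camera("side");cv2.imwrite("pics/s3.png",c["color"][...,::-1])
E
```

```text
4.65 [ 414.5 -228.4  168.7] [-1.7992e+02  5.0000e-02 -1.7768e+02] [-1.1 -3.2  3.3] [-0.52 -0.07 -0.12] 0.671 [-0.64  0.37  2.   -0.    0.78 -2.25]
```

View pics/w3.png

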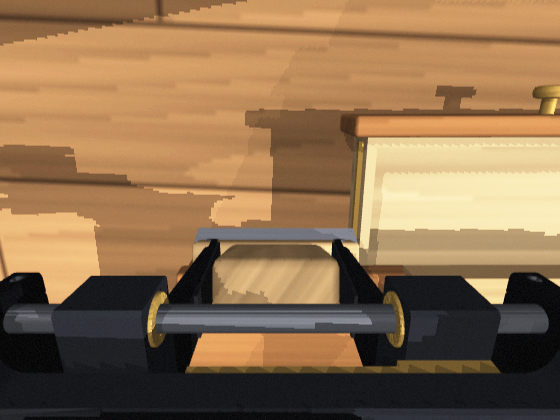

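The wrist view shows the gripped scraper (grip face at ~(275,270), blade at row 235) and the drawer at right; I'll get the lean from depth.

```bash
cat >> h.py <<'E'
def lean():
    "profile (x rel TCP, z) of the scraper between the fingers, shelf axes, from the wrist camera"
    c=read_camera("wrist");s=state();T=s["eef_pos"];p=cloud(c).reshape(-1,3)-T
    a=s["tcp_rot"][2]-np.pi; R=np.array([[np.cos(a),np.sin(a)],[-np.sin(a),np.cos(a)]]); p[:,:2]=p[:,:2]@R.T
    m=(abs(p[:,1])<20)&(abs(p[:,0])<110)&(p[:,2]<25)&(p[:,2]>-100)
    q=p[m][:,[0,2]]; b=np.round(q/3).astype(int); u,n=np.unique(b,axis=0,return_counts=True)
    u=u[n>6]*3; print("profile",[tuple(map(int,v)) for v in u])
    return c
E
python3 - <<'E'
from h import *
show();lean()
E
```

```text
4.75 [ 414.7 -228.3  168.7] [-1.7995e+02  2.0000e-02 -1.7766e+02] [-3.4 -3.7  5.6] [-0.78  0.15 -0.16] 0.674 [-0.64  0.37  2.   -0.    0.78 -2.25]
profile [(-12, 3), (-12, 6), (-12, 9), (-9, -6), (-9, -3), (-9, 0), (-9, 3), (-9, 6), (-9, 9), (-9, 12), (-6, -15), (-6, -12), (-6, -9), (-6, -6), (-6, 9), (-6, 12), (-3, -24), (-3, -21), (-3, -18), (-3, 9), (-3, 12), (0, -36), (0, -33), (0, -30), (0, -27), (0, 9), (0, 12), (0, 15), (3, -45), (3, -42), (3, -39), (3, -36), (3, 12), (3, 15), (6, -57), (6, -54), (6, -48), (6, -45), (6, 12), (6, 15), (9, -84), (9, -81), (9, -78), (9, -75), (9, -72), (9, -69), (9, -66), (9, -63), (9, -60), (9, -57), (9, -54), (9, 12), (9, 15), (12, -75), (12, -72), (12, -69), (96, -75), (96, -72), (99, -75), (99, -72), (102, -75), (102, -72), (105, -75), (105, -72), (108, -75), (108, -72), (111, -75)]
```

View pics/s3.png

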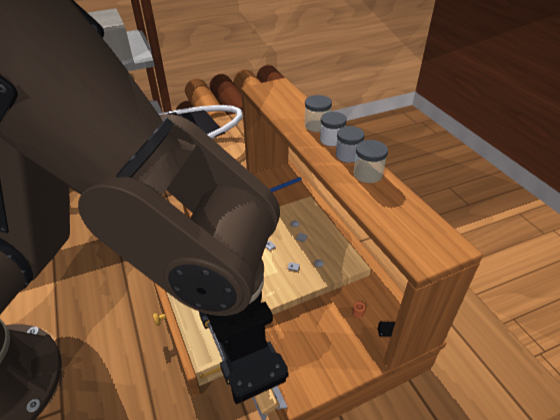

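>>> {"method": "arm_command", "body": {
  "deltas": [
    {"dx": -0.006, "dy": 0, "dz": -0.005, "yaw": 0},
    {"dx": -0.006, "dy": 0, "dz": -0.005, "yaw": 0},
    {"dx": -0.005, "dy": 0, "dz": -0.0058, "yaw": 0},
    {"dx": -0.005, "dy": 0, "dz": -0.0058, "yaw": 0},
    {"dx": 0, "dy": 0, "dz": 0, "yaw": 0}
  ]
}}

```text
t: 5.3
eef_pos: [392.4, -228.0, 146.6]
tcp_rot: [-3.141, -0.0, -3.101]
ft_force: [-1.1, -1.9, 0.8]
opening: 0.677
grip_force: 30.0
```

>>> {"method": "arm_command", "body": {
  "deltas": [
    {"dx": -0.004, "dy": 0, "dz": -0.0066, "yaw": 0},
    {"dx": -0.004, "dy": 0, "dz": -0.0066, "yaw": 0},
    {"dx": -0.003, "dy": 0, "dz": -0.0072, "yaw": 0},
    {"dx": -0.0027, "dy": 0, "dz": -0.0071, "yaw": 0},
    {"dx": -0.0018, "dy": 0, "dz": -0.0076, "yaw": 0},
    {"dx": 0, "dy": 0, "dz": 0, "yaw": 0}
  ]
}}

```text
t: 5.9
eef_pos: [376.8, -227.6, 111.0]
tcp_rot: [3.14, -0.001, -3.101]
ft_force: [-0.3, -0.9, -1.2]
opening: 0.674
grip_force: 30.0
```

```bash
python3 - <<'E'
from h import *
show();lean()
E
```

```text
5.9 [ 376.8 -227.6  111. ] [ 1.7993e+02 -8.0000e-02 -1.7765e+02] [-0.3 -0.9 -1.2] [-0.05 -0.03 -0.02] 0.674 [-0.69  0.43  2.13  0.    0.59 -2.31]
profile [(-12, 0), (-12, 3), (-12, 6), (-9, 3), (-9, 6), (-9, 9), (-9, 12), (-9, 15), (-6, 9), (-6, 12), (-6, 15), (-6, 18), (-3, 15), (-3, 18), (-3, 21), (0, 18), (0, 21), (3, 18), (3, 21), (6, 18), (33, 3), (36, 3), (39, 0), (39, 3), (42, 0), (45, -3), (45, 0), (48, -3), (51, -6), (51, -3), (54, -9), (54, -6), (57, -9), (57, -6), (60, -9), (60, -6), (63, -9), (66, -12), (66, -9), (69, -12), (72, -15), (72, -12), (75, -15)]
```

>>> {"method": "arm_command", "body": {
  "deltas": [
    {"dx": -0.003, "dy": 0, "dz": 0.02, "yaw": 0},
    {"dx": 0, "dy": 0, "dz": 0.03, "yaw": 0},
    {"dx": 0, "dy": 0, "dz": 0.03, "yaw": 0},
    {"dx": 0, "dy": 0, "dz": 0.03, "yaw": 0},
    {"dx": 0.0158, "dy": 0.0315, "dz": 0, "yaw": 0},
    {"dx": 0.0158, "dy": 0.0315, "dz": 0, "yaw": 0},
    {"dx": 0.0158, "dy": 0.0315, "dz": 0, "yaw": 0},
    {"dx": 0.0158, "dy": 0.0315, "dz": 0, "yaw": 0},
    {"dx": 0.0158, "dy": 0.0315, "dz": 0, "yaw": 0},
    {"dx": 0.0158, "dy": 0.0315, "dz": 0, "yaw": 0},
    {"dx": 0.0158, "dy": 0.0315, "dz": 0, "yaw": 0},
    {"dx": 0.0158, "dy": 0.0315, "dz": 0, "yaw": 0},
    {"dx": 0, "dy": 0, "dz": 0, "yaw": 0.1},
    {"dx": 0, "dy": 0, "dz": 0, "yaw": 0}
  ]
}}

```text
t: 7.35
eef_pos: [500.1, 25.0, 221.2]
tcp_rot: [3.141, -0.002, -3.096]
ft_force: [-0.1, -1.3, -1.2]
opening: 0.674
grip_force: 30.0
```

```bash
python3 - <<'E'
from h import *
show();lean()
s=state();T=s["eef_pos"]
for n in("side","scene"):
    p=cloud(read_camera(n)).reshape(-1,3)-T
    a=s["tcp_rot"][2]-np.pi; R=np.array([[np.cos(a),np.sin(a)],[-np.sin(a),np.cos(a)]]); p[:,:2]=p[:,:2]@R.T
    m=(abs(p[:,1])<70)&(p[:,0]>-60)&(p[:,0]<110)&(p[:,2]>-85)&(p[:,2]<30)
    q=p[m]; b=np.round(q/4).astype(int); u,k=np.unique(b[:,[0,2]],axis=0,return_counts=True)
    print(n,[tuple(map(int,v*4)) for v in u[k>3]])
    print([ (f,q[np.argmax(q@np.array(f))].round(0)) for f in ((1,0,0),(1,0,-1),(0,0,-1))])
    # hand body front
    m=(abs(p[:,1])<90)&(abs(p[:,0])<110)&(p[:,2]>60)&(p[:,2]<200)
    q=p[m]
    for z in range(60,200,20):
        k=q[(q[:,2]>z)&(q[:,2]<z+20)]
        if len(k)>10: print("hand z",z,np.percentile(k[:,0],99).round(0))
E
```

```text
7.35 [500.1  25.  221.2] [ 1.7998e+02 -1.1000e-01 -1.7740e+02] [-0.1 -1.3 -1.2] [ 0.01 -0.03  0.  ] 0.674 [-0.08  0.33  1.87  0.    0.94 -1.7 ]
profile [(-12, 0), (-12, 3), (-12, 6), (-9, 3), (-9, 6), (-9, 9), (-9, 12), (-6, 9), (-6, 12), (-6, 15), (-6, 18), (-3, 15), (-3, 18), (-3, 21), (0, 18), (0, 21), (3, 18), (3, 21), (6, 18), (36, 3), (39, 0), (39, 3), (42, 0), (45, -3), (45, 0), (48, -3), (51, -6), (51, -3), (54, -9), (54, -6), (57, -9), (57, -6), (60, -9), (60, -6), (63, -9), (66, -12), (66, -9), (69, -12), (72, -15), (72, -12), (75, -15)]
side [(-12, -16), (-12, -4), (-12, 0), (-12, 4), (-8, 4), (-8, 8), (-4, -4), (-4, 0), (-4, 8), (-4, 12), (0, -16), (0, -12), (0, 0), (0, 12), (0, 16), (4, 0), (4, 16), (8, -12), (8, 0), (8, 12), (8, 16), (20, -8), (20, 0), (20, 4), (24, -8), (24, 0), (24, 4), (28, -16), (28, -12), (28, 0), (28, 4), (32, -20), (32, -8), (32, 0), (32, 4), (36, -12), (36, -8), (36, -4), (36, 0), (40, -20), (40, -12), (40, 0), (44, -32), (44, -28), (44, -24), (44, -4), (44, 0), (48, -28), (48, -24), (48, -20), (48, -16), (48, -8), (48, -4), (52, -24), (52, -20)
[... 459 characters left out ...]
and z 140 34.0
hand z 160 34.0
hand z 180 28.0
scene [(-12, 4), (-12, 8), (-8, 8), (-8, 12), (-4, 16), (-4, 20), (0, 20), (4, 16), (4, 20), (8, 16), (12, 12), (12, 16), (16, 12), (20, 8), (20, 12), (24, 8), (40, 0), (40, 4), (44, -4), (44, 0), (48, -20), (48, -8), (48, -4), (48, 0), (52, -20), (52, -16), (52, -12), (52, -8), (52, -4), (56, -12), (56, -8), (60, -12), (60, -8), (64, -40), (64, -12), (64, -8), (68, -48), (68, -16), (68, -12), (72, -16), (72, -12), (76, -16), (76, -12), (80, -16), (80, -12), (84, -16), (84, -12)]
[((1, 0, 0), array([ 86.,  57., -14.])), ((1, 0, -1), array([ 69.,  55., -50.])), ((0, 0, -1), array([ 68.,  57., -51.]))]
hand z 60 36.0
hand z 80 35.0
hand z 100 34.0
```

>>> {"method": "arm_command", "body": {
  "deltas": [
    {"dx": 0.02, "dy": 0, "dz": -0.02, "yaw": 0},
    {"dx": 0.02, "dy": 0, "dz": -0.018, "yaw": 0},
    {"dx": 0.02, "dy": 0, "dz": 0, "yaw": 0},
    {"dx": 0.014, "dy": -0.001, "dz": 0, "yaw": 0},
    {"dx": 0.005, "dy": 0, "dz": 0, "yaw": 0},
    {"dx": 0.004, "dy": 0, "dz": 0, "yaw": 0},
    {"dx": 0, "dy": 0, "dz": 0, "yaw": 0}
  ]
}}

```text
t: 8.2
eef_pos: [583.4, 22.8, 183.6]
tcp_rot: [3.141, -0.0, -3.099]
ft_force: [0.2, 0.8, -3.2]
opening: 0.674
grip_force: 30.0
```

```bash
python3 - <<'E'
from h import *
show()
c=read_camera("side"); im=c["color"][140:340,180:440,::-1]; cv2.imwrite("pics/s4.png",cv2.resize(im,None,fx=3,fy=3,interpolation=cv2.INTER_CUBIC))
E
```

```text
8.2 [583.4  22.8 183.6] [ 1.7999e+02 -1.0000e-02 -1.7755e+02] [ 0.2  0.8 -3.2] [ 0.02 -0.1  -0.03] 0.674 [-0.07  0.49  1.72  0.    0.94 -1.69]
```

View pics/s4.png

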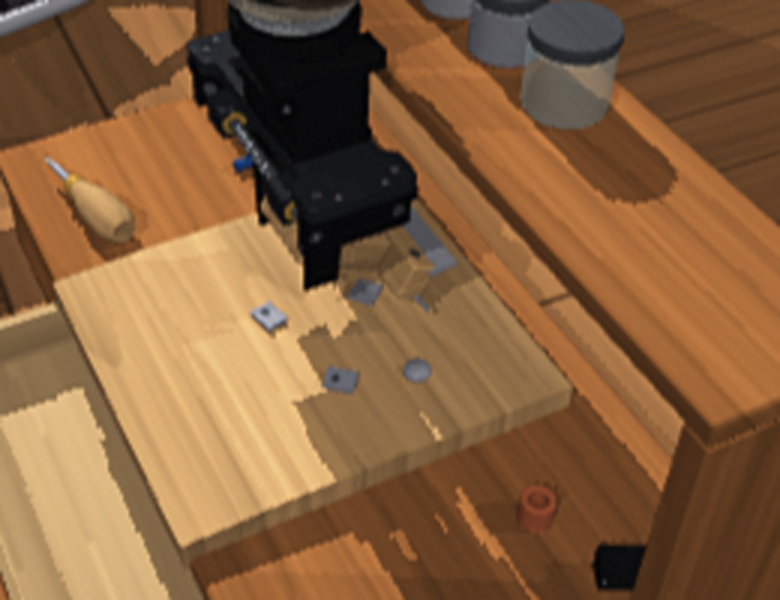

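The crop shows the blade's near corner (425,305) behind chip C (365,290); chips A (417,370) and B (340,380) lie outside its width. Lowering.

>>> {"method": "arm_command", "body": {
  "deltas": [
    {"dx": 0, "dy": 0.001, "dz": -0.008, "yaw": 0},
    {"dx": 0, "dy": 0, "dz": -0.006, "yaw": 0},
    {"dx": 0, "dy": 0, "dz": -0.001, "yaw": 0},
    {"dx": 0, "dy": 0, "dz": 0, "yaw": 0}
  ]
}}

```text
t: 8.65
eef_pos: [583.4, 24.2, 168.2]
tcp_rot: [3.141, -0.001, -3.098]
ft_force: [0.4, -0.1, -2.3]
opening: 0.672
grip_force: 30.0
```

>>> {"method": "arm_command", "body": {
  "deltas": [
    {"dx": 0, "dy": 0, "dz": -0.001, "yaw": 0},
    {"dx": 0, "dy": 0, "dz": -0.001, "yaw": 0},
    {"dx": 0, "dy": 0, "dz": 0, "yaw": 0}
  ]
}}

```text
t: 8.95
eef_pos: [583.7, 24.2, 166.6]
tcp_rot: [3.141, 0.0, -3.098]
ft_force: [-1.0, -0.0, -1.6]
opening: 0.671
grip_force: 30.0
```

>>> {"method": "arm_command", "body": {
  "deltas": [
    {"dx": 0, "dy": 0, "dz": -0.001, "yaw": 0},
    {"dx": 0, "dy": 0, "dz": 0, "yaw": 0}
  ]
}}

```text
t: 9.15
eef_pos: [583.6, 24.1, 165.5]
tcp_rot: [3.141, -0.0, -3.098]
ft_force: [-0.0, -0.4, -2.7]
opening: 0.668
grip_force: 30.0
```

>>> {"method": "arm_command", "body": {
  "deltas": [
    {"dx": 0, "dy": 0, "dz": -0.001, "yaw": 0},
    {"dx": 0, "dy": 0, "dz": 0, "yaw": 0}
  ]
}}

```text
t: 9.35
eef_pos: [583.7, 24.2, 164.9]
tcp_rot: [3.142, 0.0, -3.098]
ft_force: [-2.7, 0.9, 1.8]
opening: 0.671
grip_force: 30.0
```

```bash
python3 - <<'E'
from h import *
show();lean()
E
```

```text
9.35 [583.7  24.2 164.9] [ 1.8000e+02  2.0000e-02 -1.7752e+02] [-2.7  0.9  1.8] [0.07 0.22 0.04] 0.671 [-0.07  0.51  1.74  0.    0.89 -1.69]
profile [(-111, -54), (-111, -51), (-108, -54), (-108, -51), (-105, -54), (-105, -51), (-102, -54), (-102, -51), (-99, -54), (-99, -51), (-96, -54), (-96, -51), (-93, -54), (-93, -51), (-90, -54), (-90, -51), (-87, -54), (-87, -51), (-84, -54), (-84, -51), (-81, -51), (-78, -51), (-78, -48), (-75, -51), (-75, -48), (-72, -51), (-69, -51), (-69, -48), (-66, -51), (-66, -48), (-63, -51), (-63, -48), (-60, -51), (-60, -48), (-57, -51), (-57, -48), (-54, -51), (-54, -48), (-51, -51), (-51, -48), (-48, -51), (-48, -48), (-45, -51), (-45, -48), (-42, -51), (-39, -51), (-39, -48), (-36, -51), (-36, -48), (-33, -51), (-33, -48), (-30, -51), (-30, -48), (-30, -45), (-27, -51), (-27, -48), (-27, -45), (-24, -51), (-24, -48), (-24, -45), (-21, -51), (-21, -48), (-21, -45), (-18, -51), (-18, -48), (-18, -45), (-15, -51), (-15, -48), (-15, -45), (-12, -51), (-12, -48), (-12, 0), (-12, 3), (-12, 6), (-9, -51), (-9, -48), (-9, 3), (-9, 6), (-9, 9), (-9, 12), (-6, -51), (-6, -48), (-6, 9), (-6, 12), (-6, 15), (-6, 18), (-3, -51), (-3, -48), (-3, 15), (-3, 18), (-3, 21), (0, -51), (0, -48), (0, 18), (0, 21), (3, -51), (3, 18), (3, 21), (6, -51), (6, 18), (9, -51), (12, -51), (36, 3), (39, 0), (39, 3), (42, 0), (45, -3), (45, 0), (48, -3), (51, -6), (51, -3), (54, -9), (54, -6), (57, -9), (57, -6), (60, -9), (60, -6), (63, -9), (66, -12), (66, -9), (69, -12), (72, -15), (72, -12), (75, -15)]
```

>>> {"method": "arm_command", "body": {
  "deltas": [
    {"dx": 0, "dy": 0, "dz": -0.0005, "yaw": 0},
    {"dx": 0, "dy": 0, "dz": 0, "yaw": 0},
    {"dx": 0, "dy": 0, "dz": 0, "yaw": 0}
  ]
}}

```text
t: 9.7
eef_pos: [583.6, 24.1, 164.7]
tcp_rot: [-3.142, 0.0, -3.098]
ft_force: [-5.7, 0.5, 8.6]
opening: 0.669
grip_force: 30.0
```

>>> {"method": "arm_command", "body": {
  "deltas": [
    {"dx": -0.004, "dy": -0.0002, "dz": 0, "yaw": 0},
    {"dx": -0.006, "dy": -0.0003, "dz": 0, "yaw": 0},
    {"dx": -0.006, "dy": -0.0003, "dz": 0, "yaw": 0},
    {"dx": -0.006, "dy": -0.0002, "dz": 0, "yaw": 0}
  ]
}}

```text
t: 10.1
eef_pos: [561.6, 23.1, 164.3]
tcp_rot: [-3.142, 0.001, -3.098]
ft_force: [3.6, 0.2, 3.3]
opening: 0.674
grip_force: 30.0
```

Pressed (11 N), now about 6 N while moving. Continue.

>>> {"method": "arm_command", "body": {
  "deltas": [
    {"dx": -0.007, "dy": -0.0003, "dz": 0, "yaw": 0},
    {"dx": -0.007, "dy": -0.0003, "dz": 0, "yaw": 0},
    {"dx": -0.007, "dy": -0.0003, "dz": -0.0002, "yaw": 0},
    {"dx": -0.007, "dy": -0.0003, "dz": 0, "yaw": 0},
    {"dx": -0.007, "dy": -0.0003, "dz": 0, "yaw": 0}
  ]
}}

```text
t: 10.6
eef_pos: [526.1, 21.6, 163.9]
tcp_rot: [3.142, 0.0, -3.098]
ft_force: [3.6, -0.2, 2.6]
opening: 0.67
grip_force: 30.0
```

>>> {"method": "arm_command", "body": {
  "deltas": [
    {"dx": -0.007, "dy": -0.0003, "dz": 0, "yaw": 0},
    {"dx": -0.007, "dy": -0.0003, "dz": 0, "yaw": 0},
    {"dx": -0.007, "dy": -0.0003, "dz": -0.0002, "yaw": 0},
    {"dx": -0.007, "dy": -0.0003, "dz": 0, "yaw": 0},
    {"dx": -0.007, "dy": -0.0003, "dz": 0, "yaw": 0}
  ]
}}

```text
t: 11.1
eef_pos: [491.1, 20.1, 163.6]
tcp_rot: [3.141, -0.0, -3.098]
ft_force: [3.5, 0.1, 2.8]
opening: 0.677
grip_force: 30.0
```

```bash
cat >> h.py <<'E'
def chips():
    for n in("side","scene"):
        c=read_camera(n);p=cloud(c);hsv=cv2.cvtColor(c["color"],cv2.COLOR_RGB2HSV)
        x,y,z=p[...,0],p[...,1],p[...,2]
        mk=((hsv[...,1]<75)&(hsv[...,2]>60)&(z>-5)&(z<124)&(x>320)&(x<700)&(abs(y)<150)).astype(np.uint8)
        k,l,st,ce=cv2.connectedComponentsWithStats(mk)
        for i in range(1,k):
            if st[i,4]>12: q=p[l==i]; print(n,ce[i].round(0),st[i,4],np.median(q,0).round(0),q.min(0).round(0)[:2],q.max(0).round(0)[:2])
E
python3 - <<'E'
from h import *
show();chips()
E
```

```text
11.1 [491.1  20.1 163.6] [ 179.99   -0.   -177.52] [3.5 0.1 2.8] [ 0.13 -1.1   0.03] 0.677 [-0.09  0.4   1.96  0.    0.78 -1.71]
side [256. 252.] 18 [528.  10. 117.] [522.   8.] [542.  13.]
side [319. 263.] 55 [630. -65. 118.] [623. -73.] [642. -56.]
side [293. 266.] 84 [581. -53. 118.] [569. -65.] [595. -37.]
scene [274. 178.] 58 [630. -62. 118.] [623. -73.] [639. -55.]
```

>>> {"method": "arm_command", "body": {
  "deltas": [
    {"dx": -0.007, "dy": -0.0003, "dz": 0, "yaw": 0},
    {"dx": -0.007, "dy": -0.0003, "dz": -0.0002, "yaw": 0},
    {"dx": -0.007, "dy": -0.0003, "dz": 0, "yaw": 0},
    {"dx": -0.007, "dy": -0.0003, "dz": 0, "yaw": 0},
    {"dx": -0.006, "dy": -0.0003, "dz": 0, "yaw": 0},
    {"dx": 0, "dy": 0, "dz": 0, "yaw": 0}
  ]
}}

```text
t: 11.8
eef_pos: [456.3, 18.7, 163.5]
tcp_rot: [3.141, -0.002, -3.098]
ft_force: [-4.0, -0.5, 8.4]
opening: 0.671
grip_force: 30.0
```

>>> {"method": "arm_command", "body": {
  "deltas": [
    {"dx": 0.006, "dy": 0, "dz": 0.006, "yaw": 0},
    {"dx": 0.01, "dy": -0.015, "dz": 0.014, "yaw": 0},
    {"dx": 0.02, "dy": -0.021, "dz": 0, "yaw": 0},
    {"dx": 0.025, "dy": -0.021, "dz": 0, "yaw": 0},
    {"dx": 0.03, "dy": -0.02, "dz": 0, "yaw": 0},
    {"dx": 0.02, "dy": 0, "dz": 0, "yaw": 0},
    {"dx": 0.01, "dy": 0, "dz": 0, "yaw": 0},
    {"dx": 0, "dy": 0, "dz": 0, "yaw": 0}
  ]
}}

```text
t: 12.6
eef_pos: [578.8, -58.1, 182.7]
tcp_rot: [3.141, -0.002, -3.098]
ft_force: [-0.5, 0.1, -1.8]
opening: 0.672
grip_force: 30.0
```

```bash
python3 - <<'E'
from h import *
show();chips()
s=state();T=s["eef_pos"]
p=cloud(read_camera("side")).reshape(-1,3)-T
a=s["tcp_rot"][2]-np.pi; R=np.array([[np.cos(a),np.sin(a)],[-np.sin(a),np.cos(a)]]); p[:,:2]=p[:,:2]@R.T
q=p[(abs(p[:,1])<70)&(p[:,0]>30)&(p[:,0]<110)&(p[:,2]>-57)&(p[:,2]<30)]
print([q[np.argmax(q@np.array(f))].round(0) for f in ((1,0,0),(1,0,-1))])
E
```

```text
12.6 [578.8 -58.1 182.7] [ 1.7997e+02 -1.1000e-01 -1.7749e+02] [-0.5  0.1 -1.8] [ 0.09 -0.05 -0.03] 0.672 [-0.21  0.49  1.72  0.    0.93 -1.83]
side [241. 241.] 51 [512.  50. 118.] [503.  43.] [520.  64.]
side [243. 254.] 156 [504.  17. 117.] [487.   6.] [523.  32.]
side [319. 263.] 57 [630. -66. 119.] [622. -73.] [641. -52.]
side [292. 266.] 71 [581. -52. 118.] [571. -64.] [591. -38.]
scene [312. 239.] 192 [504.  18. 117.] [488.   5.] [523.  29.]
scene [300. 254.] 74 [512.  54. 118.] [504.  45.] [521.  62.]
[array([ 86., -20., -12.]), array([ 68., -60., -49.])]
```

>>> {"method": "arm_command", "body": {
  "deltas": [
    {"dx": 0, "dy": 0, "dz": -0.008, "yaw": 0},
    {"dx": 0, "dy": 0, "dz": -0.007, "yaw": 0},
    {"dx": 0, "dy": 0, "dz": -0.001, "yaw": 0},
    {"dx": 0, "dy": 0, "dz": -0.001, "yaw": 0},
    {"dx": 0, "dy": 0, "dz": -0.0005, "yaw": 0},
    {"dx": 0, "dy": 0, "dz": 0, "yaw": 0}
  ]
}}

```text
t: 13.35
eef_pos: [578.7, -58.4, 166.0]
tcp_rot: [3.142, 0.0, -3.098]
ft_force: [-0.8, -0.7, -2.8]
opening: 0.671
grip_force: 30.0
```

>>> {"method": "arm_command", "body": {
  "deltas": [
    {"dx": 0, "dy": 0, "dz": -0.0007, "yaw": 0},
    {"dx": 0, "dy": 0, "dz": 0, "yaw": 0}
  ]
}}

```text
t: 13.55
eef_pos: [578.7, -58.4, 165.3]
tcp_rot: [3.141, 0.0, -3.098]
ft_force: [0.8, -0.3, -3.0]
opening: 0.668
grip_force: 30.0
```

>>> {"method": "arm_command", "body": {
  "deltas": [
    {"dx": 0, "dy": 0, "dz": -0.001, "yaw": 0},
    {"dx": 0, "dy": 0, "dz": -0.0005, "yaw": 0},
    {"dx": 0, "dy": 0, "dz": 0, "yaw": 0}
  ]
}}

```text
t: 13.85
eef_pos: [578.7, -58.4, 163.8]
tcp_rot: [3.142, 0.0, -3.098]
ft_force: [-0.8, -0.5, -1.5]
opening: 0.675
grip_force: 30.0
```

>>> {"method": "arm_command", "body": {
  "deltas": [
    {"dx": -0.004, "dy": -0.0002, "dz": 0, "yaw": 0},
    {"dx": -0.006, "dy": -0.0003, "dz": 0, "yaw": 0},
    {"dx": -0.006, "dy": -0.0003, "dz": 0, "yaw": 0},
    {"dx": -0.006, "dy": -0.0002, "dz": 0, "yaw": 0}
  ]
}}

```text
t: 14.25
eef_pos: [556.0, -59.4, 163.8]
tcp_rot: [3.141, -0.0, -3.098]
ft_force: [0.4, -0.5, -1.4]
opening: 0.678
grip_force: 30.0
```

>>> {"method": "arm_command", "body": {
  "deltas": [
    {"dx": -0.003, "dy": 0, "dz": -0.0008, "yaw": 0},
    {"dx": -0.006, "dy": -0.0003, "dz": 0, "yaw": 0},
    {"dx": -0.007, "dy": -0.0003, "dz": 0, "yaw": 0},
    {"dx": -0.007, "dy": -0.0003, "dz": 0, "yaw": 0}
  ]
}}

```text
t: 14.65
eef_pos: [533.6, -60.4, 163.3]
tcp_rot: [-3.141, 0.002, -3.098]
ft_force: [2.8, -0.1, 2.8]
opening: 0.668
grip_force: 30.0
```

>>> {"method": "arm_command", "body": {
  "deltas": [
    {"dx": -0.007, "dy": -0.0003, "dz": 0, "yaw": 0},
    {"dx": -0.007, "dy": -0.0003, "dz": -0.0002, "yaw": 0},
    {"dx": -0.007, "dy": -0.0003, "dz": 0, "yaw": 0},
    {"dx": -0.007, "dy": -0.0003, "dz": 0, "yaw": 0},
    {"dx": -0.007, "dy": -0.0003, "dz": 0, "yaw": 0},
    {"dx": -0.007, "dy": -0.0003, "dz": -0.0002, "yaw": 0},
    {"dx": -0.007, "dy": -0.0003, "dz": 0, "yaw": 0},
    {"dx": -0.007, "dy": -0.0003, "dz": 0, "yaw": 0},
    {"dx": -0.007, "dy": -0.0003, "dz": 0, "yaw": 0},
    {"dx": -0.007, "dy": -0.0003, "dz": 0, "yaw": 0},
    {"dx": 0, "dy": 0, "dz": 0, "yaw": 0}
  ]
}}

```text
t: 15.75
eef_pos: [462.2, -63.2, 162.5]
tcp_rot: [3.141, -0.002, -3.098]
ft_force: [-4.6, -1.4, 7.6]
opening: 0.671
grip_force: 30.0
```

```bash
python3 - <<'E'
from h import *
show();chips()
E
```

```text
15.75 [462.2 -63.2 162.5] [ 1.7998e+02 -1.1000e-01 -1.7752e+02] [-4.6 -1.4  7.6] [-0.21  0.31 -0.01] 0.671 [-0.28  0.37  2.02 -0.    0.76 -1.89]
scene [312. 239.] 193 [504.  18. 117.] [488.   5.] [522.  29.]
scene [300. 254.] 73 [512.  54. 118.] [504.  45.] [521.  62.]
```

>>> {"method": "arm_command", "body": {
  "deltas": [
    {"dx": 0.006, "dy": 0, "dz": 0.01, "yaw": 0},
    {"dx": 0, "dy": 0, "dz": 0.025, "yaw": 0},
    {"dx": -0.018, "dy": -0.028, "dz": 0.025, "yaw": 0},
    {"dx": -0.018, "dy": -0.028, "dz": 0, "yaw": 0},
    {"dx": -0.018, "dy": -0.028, "dz": 0, "yaw": 0},
    {"dx": -0.018, "dy": -0.028, "dz": 0, "yaw": 0},
    {"dx": -0.018, "dy": -0.028, "dz": 0, "yaw": 0},
    {"dx": -0.018, "dy": -0.029, "dz": 0, "yaw": 0},
    {"dx": 0, "dy": 0, "dz": -0.03, "yaw": 0},
    {"dx": 0, "dy": 0, "dz": -0.035, "yaw": 0},
    {"dx": 0, "dy": 0, "dz": -0.035, "yaw": 0},
    {"dx": 0, "dy": 0, "dz": -0.037, "yaw": 0},
    {"dx": 0, "dy": 0, "dz": 0, "yaw": 0}
  ]
}}

```text
t: 17.15
eef_pos: [359.3, -230.4, 82.0]
tcp_rot: [3.134, -0.007, -3.098]
ft_force: [0.0, 0.1, -1.7]
opening: 0.667
grip_force: 30.0
```

```bash
python3 - <<'E'
from h import *
show();chips()
E
```

```text
17.15 [ 359.3 -230.4   82. ] [ 179.59   -0.43 -177.52] [ 0.   0.1 -1.7] [0.12 0.01 0.04] 0.667 [-0.73  0.48  2.18 -0.    0.5  -2.34]
side [240. 241.] 50 [511.  50. 118.] [503.  42.] [521.  65.]
side [243. 254.] 156 [504.  16. 117.] [487.   5.] [523.  34.]
side [264. 278.] 153 [520. -58. 118.] [511. -79.] [529. -34.]
scene [322. 204.] 153 [520. -56. 117.] [511. -79.] [530. -38.]
scene [312. 239.] 193 [504.  18. 117.] [488.   5.] [522.  30.]
scene [300. 254.] 74 [512.  54. 118.] [504.  45.] [521.  62.]
```

>>> {"method": "arm_command", "body": {
  "deltas": [
    {"dx": 0.008, "dy": 0, "dz": 0, "yaw": 0},
    {"dx": 0.005, "dy": 0, "dz": 0, "yaw": 0},
    {"dx": 0.002, "dy": 0, "dz": 0.0075, "yaw": 0},
    {"dx": 0.0025, "dy": 0, "dz": 0.0074, "yaw": 0},
    {"dx": 0.003, "dy": 0, "dz": 0.0072, "yaw": 0},
    {"dx": 0.0036, "dy": 0, "dz": 0.0068, "yaw": 0},
    {"dx": 0, "dy": 0, "dz": 0, "yaw": 0}
  ]
}}

```text
t: 17.95
eef_pos: [386.5, -232.5, 115.6]
tcp_rot: [-3.14, 0.002, -3.098]
ft_force: [0.3, 1.1, -2.9]
opening: 0.673
grip_force: 30.0
```

```bash
python3 - <<'E'
from h import *
show();lean()
E
```

```text
17.95 [ 386.5 -232.5  115.6] [-1.7992e+02  9.0000e-02 -1.7750e+02] [ 0.3  1.1 -2.9] [ 0.15 -0.04  0.03] 0.673 [-0.69  0.43  2.1   0.    0.61 -2.3 ]
profile [(-15, 3), (-15, 6), (-15, 9), (-12, 3), (-12, 6), (-12, 9), (-12, 12), (-9, 9), (-9, 12), (-9, 15), (-6, 12), (-6, 15), (-6, 18), (-3, 15), (-3, 18), (0, 18), (0, 21), (3, 18), (3, 21), (6, 15), (6, 18), (9, 15), (69, -39), (69, -36), (69, -33), (69, -30), (69, -27), (69, -24), (69, -21), (72, -39), (72, -36), (72, -33), (72, -30), (72, -27), (72, -24), (72, -21), (75, -21), (75, -18), (78, -21), (78, -18), (81, -21)]
```

>>> {"method": "arm_command", "body": {
  "deltas": [
    {"dx": 0.004, "dy": 0, "dz": 0.0065, "yaw": 0},
    {"dx": 0.0046, "dy": 0, "dz": 0.0062, "yaw": 0},
    {"dx": 0.0052, "dy": 0, "dz": 0.0057, "yaw": 0},
    {"dx": 0.0057, "dy": 0, "dz": 0.0052, "yaw": 0},
    {"dx": 0.0061, "dy": 0, "dz": 0.0047, "yaw": 0},
    {"dx": 0.0066, "dy": 0, "dz": 0.0041, "yaw": 0},
    {"dx": 0.0068, "dy": 0, "dz": 0.0036, "yaw": 0},
    {"dx": 0.0071, "dy": 0, "dz": 0.003, "yaw": 0},
    {"dx": 0.003, "dy": 0, "dz": 0.001, "yaw": 0},
    {"dx": 0, "dy": 0, "dz": 0, "yaw": 0}
  ]
}}

```text
t: 19.0
eef_pos: [435.4, -232.3, 154.7]
tcp_rot: [-3.141, 0.001, -3.098]
ft_force: [-2.0, 0.9, -4.7]
opening: 0.669
grip_force: 30.0
```

```bash
python3 - <<'E'
from h import *
show();lean()
E
```

```text
19.0 [ 435.4 -232.3  154.7] [-1.7998e+02  3.0000e-02 -1.7751e+02] [-2.   0.9 -4.7] [0.57 0.49 0.05] 0.669 [-0.62  0.41  1.96  0.    0.76 -2.24]
profile [(-21, -84), (-21, -81), (-21, 3), (-21, 6), (-21, 9), (-18, -81), (-18, -78), (-18, -75), (-18, -30), (-18, -27), (-18, -24), (-18, -21), (-18, -18), (-18, -15), (-18, -12), (-18, -9), (-18, -6), (-18, -3), (-18, 0), (-18, 3), (-18, 6), (-18, 9), (-18, 12), (-15, -78), (-15, -75), (-15, -72), (-15, -69), (-15, -66), (-15, -63), (-15, -60), (-15, -57), (-15, -54), (-15, -51), (-15, -48), (-15, -45), (-15, -42), (-15, -39), (-15, -36), (-15, -33), (-15, -30), (-15, -27), (-15, 12), (-15, 15), (-12, -54), (-12, 12), (-12, 15), (-9, 12), (-9, 15), (-6, 12), (-6, 15), (-3, 12), (-3, 15), (0, 12), (0, 15), (3, 12), (3, 15), (51, -60), (54, -60), (57, -60), (60, -60), (84, -60), (87, -60), (90, -60), (93, -60), (96, -60), (99, -60), (102, -60), (105, -60), (108, -60), (111, -60)]
```

>>> {"method": "arm_command", "body": {
  "deltas": [
    {"dx": -0.01, "dy": 0, "dz": 0.005, "yaw": 0},
    {"dx": 0, "dy": 0, "dz": 0.04, "yaw": 0},
    {"dx": 0, "dy": 0, "dz": 0.04, "yaw": 0},
    {"dx": 0.0145, "dy": 0.029, "dz": 0, "yaw": 0},
    {"dx": 0.0145, "dy": 0.029, "dz": 0, "yaw": 0},
    {"dx": 0.0145, "dy": 0.029, "dz": 0, "yaw": 0},
    {"dx": 0.0145, "dy": 0.029, "dz": 0, "yaw": 0},
    {"dx": 0.0145, "dy": 0.029, "dz": 0, "yaw": 0},
    {"dx": 0.0145, "dy": 0.029, "dz": 0, "yaw": 0},
    {"dx": 0.0145, "dy": 0.029, "dz": 0, "yaw": 0},
    {"dx": 0.0145, "dy": 0.029, "dz": 0, "yaw": 0},
    {"dx": 0.0145, "dy": 0.029, "dz": 0, "yaw": 0},
    {"dx": 0, "dy": 0, "dz": -0.02, "yaw": 0},
    {"dx": 0, "dy": 0, "dz": -0.012, "yaw": 0},
    {"dx": 0, "dy": 0, "dz": 0, "yaw": 0}
  ]
}}

```text
t: 20.55
eef_pos: [554.7, 28.2, 206.5]
tcp_rot: [3.141, -0.001, -3.099]
ft_force: [-0.1, -0.1, -2.0]
opening: 0.671
grip_force: 30.0
```

```bash
python3 - <<'E'
from h import *
show();lean()
c=read_camera("side"); im=c["color"][140:340,150:410,::-1]; cv2.imwrite("pics/s5.png",cv2.resize(im,None,fx=3,fy=3,interpolation=cv2.INTER_CUBIC))
E
```

```text
20.55 [554.7  28.2 206.5] [ 1.7999e+02 -9.0000e-02 -1.7755e+02] [-0.1 -0.1 -2. ] [ 0.06 -0.1   0.01] 0.671 [-0.07  0.42  1.76  0.    0.96 -1.68]
profile [(-111, -96), (-108, -99), (-108, -96), (-105, -99), (-105, -96), (-102, -96), (-99, -96), (-99, -93), (-96, -96), (-96, -93), (-93, -96), (-93, -93), (-90, -96), (-90, -93), (-87, -96), (-87, -93), (-84, -96), (-84, -93), (-81, -96), (-81, -93), (-78, -96), (-78, -93), (-75, -96), (-75, -93), (-72, -96), (-72, -93), (-69, -96), (-69, -93), (-66, -96), (-66, -93), (-66, -90), (-63, -96), (-63, -93), (-63, -90), (-60, -96), (-60, -93), (-60, -90), (-57, -96), (-57, -93), (-57, -90), (-54, -96), (-54, -93), (-54, -90), (-54, -87), (-51, -96), (-51, -93), (-51, -90), (-51, -87), (-48, -93), (-48, -90), (-48, -87), (-45, -93), (-45, -90), (-45, -87), (-42, -93), (-42, -90), (-42, -87), (-39, -93), (-39, -90), (-39, -87), (-36, -93), (-36, -90), (-36, -87), (-33, -93), (-33, -90), (-30, -96), (-30, -93), (-27, -93), (-24, -96), (-24, -93), (-21, -93), (-21, -84), (-21, -81), (-21, -3), (-21, 0), (-21, 3), (-21, 6), (-21, 9), (-18, -93), (-18, -81), (-18, -78), (-18, -75), (-18, -39), (-18, -36), (-18, -33), (-18, -30), (-18, -27), (-18, -24), (-18, -21), (-18, -18), (-18, -15), (-18, -12), (-18, -9), (-18, -6), (-18, -3), (-18, 0), (-18, 3), (-18, 6), (-18, 9), (-18, 12), (-15, -75), (-15, -72), (-15, -69), (-15, -66), (-15, -63), (-15, -60), (-15, -57), (-15, -54), (-15, -51), (-15, -48), (-15, -45), (-15, -42), (-15, -39), (-15, -36), (-15, 9), (-15, 12), (-12, 9), (-12, 12), (-9, 12), (-6, 12), (-6, 15), (-3, 12), (-3, 15), (0, 12), (0, 15), (3, 12), (69, -93), (72, -93), (75, -96), (75, -93), (78, -93)]
```

View pics/s5.png

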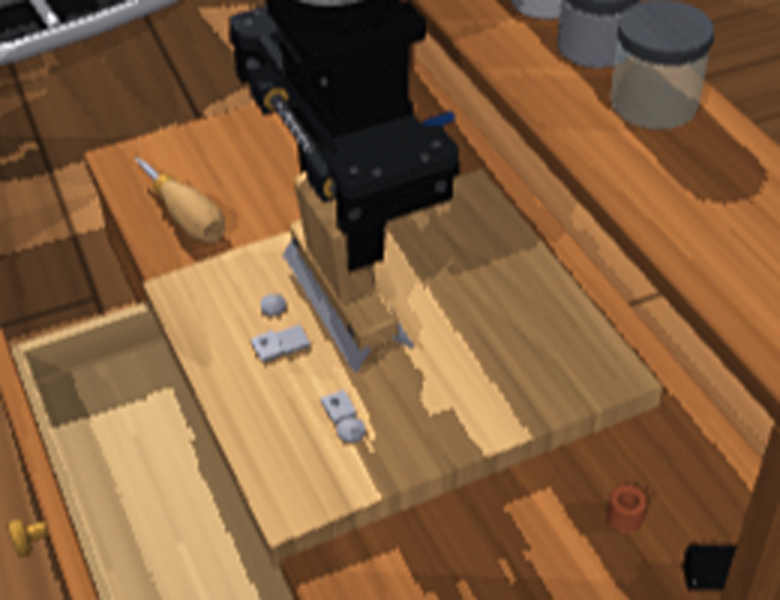

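The crop shows the blade behind D (273,304) and C/E (280,343), with B/A (338,405)/(350,430) beside its path. Lowering gently.

>>> {"method": "arm_command", "body": {
  "deltas": [
    {"dx": 0, "dy": 0, "dz": -0.003, "yaw": 0},
    {"dx": 0, "dy": 0, "dz": -0.0015, "yaw": 0},
    {"dx": 0, "dy": 0, "dz": -0.001, "yaw": 0},
    {"dx": 0, "dy": 0, "dz": -0.0005, "yaw": 0},
    {"dx": 0, "dy": 0, "dz": 0, "yaw": 0}
  ]
}}

```text
t: 21.15
eef_pos: [555.4, 28.7, 201.5]
tcp_rot: [3.141, 0.0, -3.098]
ft_force: [-0.2, 0.3, -2.3]
opening: 0.675
grip_force: 30.0
```

>>> {"method": "arm_command", "body": {
  "deltas": [
    {"dx": 0, "dy": 0, "dz": -0.0007, "yaw": 0},
    {"dx": 0, "dy": 0, "dz": 0, "yaw": 0}
  ]
}}

```text
t: 21.35
eef_pos: [555.4, 28.8, 200.7]
tcp_rot: [3.141, -0.0, -3.098]
ft_force: [1.3, -0.1, -2.6]
opening: 0.669
grip_force: 30.0
```

>>> {"method": "arm_command", "body": {
  "deltas": [
    {"dx": 0, "dy": 0, "dz": -0.0006, "yaw": 0},
    {"dx": 0, "dy": 0, "dz": 0, "yaw": 0}
  ]
}}

```text
t: 21.55
eef_pos: [555.3, 28.8, 200.1]
tcp_rot: [3.141, -0.0, -3.098]
ft_force: [0.5, -0.7, -2.2]
opening: 0.671
grip_force: 30.0
```

>>> {"method": "arm_command", "body": {
  "deltas": [
    {"dx": 0, "dy": 0, "dz": -0.0006, "yaw": 0},
    {"dx": 0, "dy": 0, "dz": 0, "yaw": 0}
  ]
}}

```text
t: 21.75
eef_pos: [555.3, 28.7, 199.5]
tcp_rot: [3.141, -0.0, -3.098]
ft_force: [-0.1, -0.5, -1.7]
opening: 0.671
grip_force: 30.0
```

>>> {"method": "arm_command", "body": {
  "deltas": [
    {"dx": 0, "dy": 0, "dz": -0.0005, "yaw": 0},
    {"dx": 0, "dy": 0, "dz": 0, "yaw": 0}
  ]
}}

```text
t: 21.95
eef_pos: [555.4, 28.7, 199.0]
tcp_rot: [3.141, -0.0, -3.098]
ft_force: [0.4, 0.8, -2.4]
opening: 0.672
grip_force: 30.0
```

>>> {"method": "arm_command", "body": {
  "deltas": [
    {"dx": 0, "dy": 0, "dz": -0.0004, "yaw": 0},
    {"dx": 0, "dy": 0, "dz": 0, "yaw": 0}
  ]
}}

```text
t: 22.15
eef_pos: [555.4, 28.7, 198.6]
tcp_rot: [3.141, -0.0, -3.098]
ft_force: [0.1, -0.1, -2.0]
opening: 0.67
grip_force: 30.0
```

>>> {"method": "arm_command", "body": {
  "deltas": [
    {"dx": 0, "dy": 0, "dz": -0.0005, "yaw": 0},
    {"dx": 0, "dy": 0, "dz": 0, "yaw": 0}
  ]
}}

```text
t: 22.35
eef_pos: [555.4, 28.8, 198.3]
tcp_rot: [3.142, 0.0, -3.098]
ft_force: [-0.2, -0.1, -1.4]
opening: 0.673
grip_force: 30.0
```

>>> {"method": "arm_command", "body": {
  "deltas": [
    {"dx": 0, "dy": 0, "dz": -0.0005, "yaw": 0},
    {"dx": 0, "dy": 0, "dz": 0, "yaw": 0}
  ]
}}

```text
t: 22.55
eef_pos: [555.5, 28.8, 198.2]
tcp_rot: [3.142, 0.001, -3.098]
ft_force: [-0.5, 0.1, 5.6]
opening: 0.667
grip_force: 30.0
```

>>> {"method": "arm_command", "body": {
  "deltas": [
    {"dx": 0, "dy": 0, "dz": -0.0004, "yaw": 0},
    {"dx": 0, "dy": 0, "dz": 0, "yaw": 0}
  ]
}}

```text
t: 22.75
eef_pos: [555.6, 28.8, 198.1]
tcp_rot: [-3.142, 0.001, -3.098]
ft_force: [-2.6, 0.2, 7.8]
opening: 0.674
grip_force: 30.0
```

>>> {"method": "arm_command", "body": {
  "deltas": [
    {"dx": -0.004, "dy": -0.0002, "dz": 0, "yaw": 0},
    {"dx": -0.006, "dy": -0.0003, "dz": 0, "yaw": 0},
    {"dx": -0.006, "dy": -0.0003, "dz": 0, "yaw": 0},
    {"dx": -0.006, "dy": -0.0002, "dz": 0, "yaw": 0}
  ]
}}

```text
t: 23.15
eef_pos: [534.5, 27.6, 198.3]
tcp_rot: [-3.141, 0.004, -3.098]
ft_force: [1.6, 0.1, 7.4]
opening: 0.672
grip_force: 30.0
```

>>> {"method": "arm_command", "body": {
  "deltas": [
    {"dx": -0.006, "dy": -0.0003, "dz": -0.0001, "yaw": 0},
    {"dx": -0.006, "dy": -0.0003, "dz": -0.0001, "yaw": 0},
    {"dx": -0.006, "dy": -0.0002, "dz": -0.0001, "yaw": 0}
  ]
}}

```text
t: 23.45
eef_pos: [516.2, 26.8, 197.7]
tcp_rot: [-3.141, 0.003, -3.098]
ft_force: [3.1, -1.0, 9.7]
opening: 0.666
grip_force: 30.0
```

>>> {"method": "arm_command", "body": {
  "deltas": [
    {"dx": -0.006, "dy": -0.0003, "dz": -0.0002, "yaw": 0},
    {"dx": -0.006, "dy": -0.0003, "dz": -0.0002, "yaw": 0},
    {"dx": -0.006, "dy": -0.0002, "dz": -0.0002, "yaw": 0}
  ]
}}

```text
t: 23.75
eef_pos: [497.7, 26.1, 196.8]
tcp_rot: [-3.141, 0.002, -3.098]
ft_force: [6.3, 0.6, -0.8]
opening: 0.671
grip_force: 30.0
```

>>> {"method": "arm_command", "body": {
  "deltas": [
    {"dx": -0.005, "dy": -0.0002, "dz": -0.0003, "yaw": 0},
    {"dx": -0.005, "dy": -0.0002, "dz": -0.0002, "yaw": 0}
  ]
}}

```text
t: 23.95
eef_pos: [487.6, 25.7, 196.3]
tcp_rot: [-3.141, 0.002, -3.098]
ft_force: [0.9, -0.2, 5.6]
opening: 0.669
grip_force: 30.0
```

>>> {"method": "arm_command", "body": {
  "deltas": [
    {"dx": -0.004, "dy": -0.0002, "dz": -0.0003, "yaw": 0},
    {"dx": -0.004, "dy": -0.0002, "dz": -0.0003, "yaw": 0},
    {"dx": 0, "dy": 0, "dz": 0, "yaw": 0}
  ]
}}

```text
t: 24.25
eef_pos: [479.1, 25.3, 195.8]
tcp_rot: [-3.141, 0.001, -3.098]
ft_force: [-0.1, -0.6, 9.9]
opening: 0.669
grip_force: 30.0
```

>>> {"method": "arm_command", "body": {
  "deltas": [
    {"dx": -0.005, "dy": -0.0002, "dz": -0.0003, "yaw": 0},
    {"dx": -0.005, "dy": -0.0002, "dz": -0.0002, "yaw": 0},
    {"dx": -0.005, "dy": -0.0002, "dz": -0.0002, "yaw": 0}
  ]
}}

```text
t: 24.55
eef_pos: [466.3, 24.7, 196.0]
tcp_rot: [-3.141, 0.006, -3.098]
ft_force: [6.3, 0.6, 14.1]
opening: 0.672
grip_force: 30.0
```

>>> {"method": "arm_command", "body": {
  "deltas": [
    {"dx": -0.005, "dy": -0.0002, "dz": 0.0002, "yaw": 0},
    {"dx": -0.005, "dy": -0.0002, "dz": 0, "yaw": 0},
    {"dx": -0.004, "dy": -0.0002, "dz": 0, "yaw": 0},
    {"dx": -0.004, "dy": -0.0002, "dz": 0, "yaw": 0},
    {"dx": -0.003, "dy": 0, "dz": 0, "yaw": 0},
    {"dx": 0, "dy": 0, "dz": 0, "yaw": 0}
  ]
}}

```text
t: 25.15
eef_pos: [443.2, 23.9, 195.0]
tcp_rot: [-3.142, 0.001, -3.098]
ft_force: [1.3, -0.1, 6.7]
opening: 0.677
grip_force: 30.0
```

```bash
python3 - <<'E'
from h import *
show();chips()
c=read_camera("side"); im=c["color"][170:370,90:350,::-1]; cv2.imwrite("pics/s6.png",cv2.resize(im,None,fx=3,fy=3,interpolation=cv2.INTER_CUBIC))
E
```

```text
25.15 [443.2  23.9 195. ] [-1.8000e+02  3.0000e-02 -1.7752e+02] [ 1.3 -0.1  6.7] [ 0.02 -0.57 -0.05] 0.677 [-0.1   0.29  2.03  0.    0.82 -1.71]
side [214. 266.] 127 [442.   9. 116.] [438. -37.] [448.  75.]
side [234. 259.] 29 [481.   7. 122.] [479. -23.] [486.  38.]
side [264. 278.] 152 [519. -58. 118.] [511. -78.] [530. -33.]
side [210. 281.] 58 [435.  49.  29.] [426.  40.] [445.  65.]
side [211. 295.] 95 [427.  11.  31.] [417.   2.] [439.  30.]
scene [319. 204.] 76 [524. -53. 117.] [514. -78.] [529. -37.]
scene [315. 263.] 33 [479.  58. 123.] [477.  33.] [481.  80.]
```

View pics/s6.png

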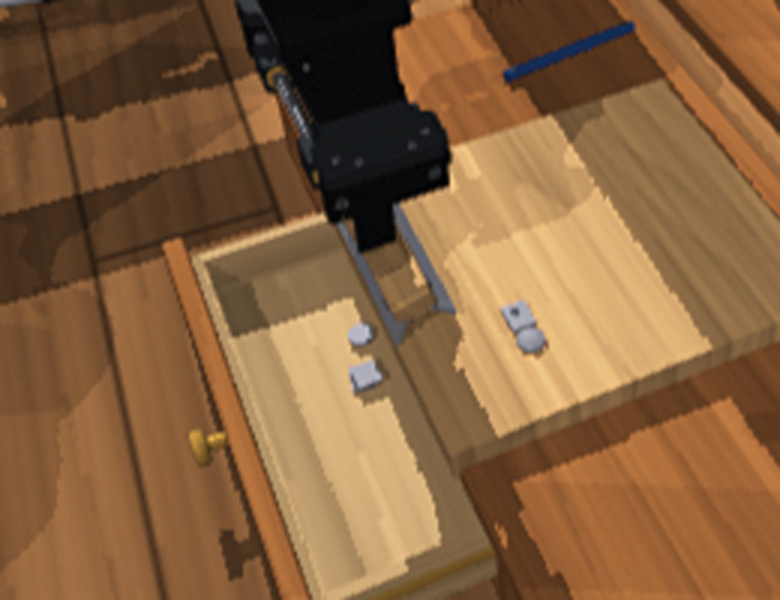

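>>> {"method": "arm_command", "body": {
  "deltas": [
    {"dx": -0.003, "dy": 0, "dz": 0.0003, "yaw": 0},
    {"dx": -0.004, "dy": -0.0002, "dz": 0.0003, "yaw": 0},
    {"dx": -0.004, "dy": -0.0002, "dz": 0, "yaw": 0},
    {"dx": -0.004, "dy": -0.0002, "dz": 0, "yaw": 0},
    {"dx": 0, "dy": 0, "dz": 0, "yaw": 0}
  ]
}}

```text
t: 25.8
eef_pos: [427.5, 23.4, 195.2]
tcp_rot: [3.141, -0.001, -3.098]
ft_force: [0.6, 0.4, -1.6]
opening: 0.673
grip_force: 30.0
```

```bash
python3 - <<'E'
from h import *
show();chips()
c=read_camera("scene"); im=c["color"][170:370,220:480,::-1]; cv2.imwrite("pics/c7.png",cv2.resize(im,None,fx=3,fy=3,interpolation=cv2.INTER_CUBIC))
E
```

```text
25.8 [427.5  23.4 195.2] [ 1.7999e+02 -6.0000e-02 -1.7752e+02] [ 0.6  0.4 -1.6] [ 0.08 -0.14  0.03] 0.673 [-0.1   0.27  2.06  0.    0.81 -1.71]
side [198. 252.] 16 [423.  60. 113.] [421.  47.] [425.  78.]
side [222. 255.] 14 [465.  26. 123.] [463.  13.] [468.  51.]
side [208. 275.] 127 [428.  10. 115.] [424. -37.] [436.  63.]
side [264. 278.] 153 [519. -58. 118.] [511. -78.] [530. -34.]
side [211. 295.] 96 [427.  12.  31.] [417.   1.] [440.  31.]
scene [322. 204.] 152 [520. -56. 118.] [511. -78.] [529. -37.]
scene [331. 249.] 72 [465.  16. 123.] [461. -25.] [469.  71.]
```

>>> {"method": "arm_command", "body": {
  "deltas": [
    {"dx": 0, "dy": 0, "dz": 0.015, "yaw": 0},
    {"dx": 0, "dy": 0, "dz": 0.015, "yaw": 0},
    {"dx": 0.019, "dy": -0.014, "dz": 0, "yaw": 0},
    {"dx": 0.019, "dy": -0.014, "dz": 0, "yaw": 0},
    {"dx": 0.019, "dy": -0.014, "dz": 0, "yaw": 0},
    {"dx": 0.019, "dy": -0.014, "dz": 0, "yaw": 0},
    {"dx": 0.019, "dy": -0.014, "dz": 0, "yaw": 0},
    {"dx": 0.02, "dy": -0.013, "dz": 0, "yaw": 0},
    {"dx": 0, "dy": 0, "dz": -0.015, "yaw": 0},
    {"dx": 0, "dy": 0, "dz": -0.007, "yaw": 0},
    {"dx": 0, "dy": 0, "dz": 0, "yaw": 0}
  ]
}}

```text
t: 27.05
eef_pos: [542.7, -59.4, 202.3]
tcp_rot: [3.141, -0.002, -3.098]
ft_force: [-0.6, 0.1, -2.7]
opening: 0.672
grip_force: 30.0
```

```bash
python3 - <<'E'
from h import *
show();chips()
c=read_camera("scene"); im=c["color"][170:370,220:480,::-1]; cv2.imwrite("pics/c8.png",cv2.resize(im,None,fx=3,fy=3,interpolation=cv2.INTER_CUBIC))
E
```

```text
27.05 [542.7 -59.4 202.3] [ 1.7995e+02 -1.4000e-01 -1.7752e+02] [-0.6  0.1 -2.7] [ 0.12 -0.12  0.03] 0.672 [-0.23  0.42  1.79  0.    0.94 -1.84]
side [276. 277.] 96 [541. -68. 122.] [ 537. -119.] [545.  -2.]
side [264. 279.] 152 [519. -58. 118.] [511. -78.] [530. -34.]
side [210. 281.] 59 [435.  49.  29.] [426.  40.] [445.  66.]
side [211. 295.] 96 [427.  11.  31.] [417.   1.] [440.  30.]
scene [324. 205.] 50 [515. -56. 118.] [511. -75.] [518. -38.]
scene [342. 266.] 106 [427.  15.  31.] [417.  -0.] [437.  27.]
scene [333. 280.] 38 [432.  50.  29.] [426.  39.] [439.  72.]
```

View pics/c8.png

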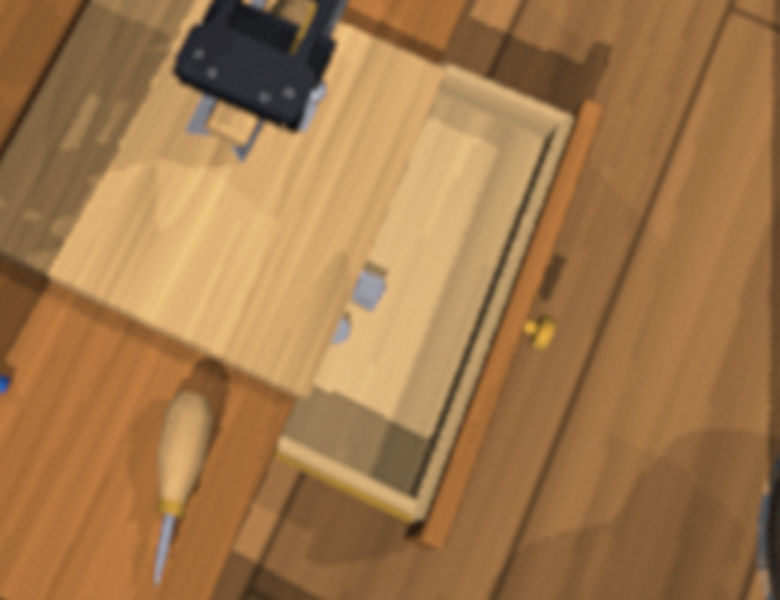

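Left chips are in the drawer (370,288: two stacked, top z=31 vs. floor 23; rivet head at 340,330). Now the right stroke.

>>> {"method": "arm_command", "body": {
  "deltas": [
    {"dx": 0, "dy": 0, "dz": -0.002, "yaw": 0},
    {"dx": 0, "dy": 0, "dz": -0.001, "yaw": 0},
    {"dx": 0, "dy": 0, "dz": -0.0005, "yaw": 0},
    {"dx": 0, "dy": 0, "dz": 0, "yaw": 0}
  ]
}}

```text
t: 27.6
eef_pos: [543.3, -59.6, 199.9]
tcp_rot: [3.142, 0.0, -3.098]
ft_force: [-0.6, 0.6, -2.1]
opening: 0.673
grip_force: 30.0
```

>>> {"method": "arm_command", "body": {
  "deltas": [
    {"dx": 0, "dy": 0, "dz": -0.001, "yaw": 0},
    {"dx": 0, "dy": 0, "dz": 0, "yaw": 0}
  ]
}}

```text
t: 27.8
eef_pos: [543.3, -59.7, 198.8]
tcp_rot: [3.141, -0.0, -3.098]
ft_force: [0.1, -0.7, -2.2]
opening: 0.673
grip_force: 30.0
```

>>> {"method": "arm_command", "body": {
  "deltas": [
    {"dx": 0, "dy": 0, "dz": -0.0006, "yaw": 0},
    {"dx": 0, "dy": 0, "dz": 0, "yaw": 0}
  ]
}}

```text
t: 28.0
eef_pos: [543.4, -59.6, 198.5]
tcp_rot: [3.142, 0.0, -3.098]
ft_force: [-0.8, 0.1, 1.6]
opening: 0.672
grip_force: 30.0
```

>>> {"method": "arm_command", "body": {
  "deltas": [
    {"dx": -0.003, "dy": -0.0001, "dz": -0.0004, "yaw": 0},
    {"dx": -0.006, "dy": -0.0003, "dz": 0, "yaw": 0},
    {"dx": -0.006, "dy": -0.0003, "dz": 0, "yaw": 0},
    {"dx": -0.006, "dy": -0.0002, "dz": 0, "yaw": 0},
    {"dx": -0.006, "dy": -0.0002, "dz": -0.0001, "yaw": 0}
  ]
}}

```text
t: 28.5
eef_pos: [516.5, -61.0, 198.4]
tcp_rot: [-3.141, 0.003, -3.098]
ft_force: [5.7, -0.4, 6.4]
opening: 0.669
grip_force: 30.0
```

>>> {"method": "arm_command", "body": {
  "deltas": [
    {"dx": -0.006, "dy": -0.0003, "dz": -0.0002, "yaw": 0},
    {"dx": -0.006, "dy": -0.0003, "dz": -0.0002, "yaw": 0},
    {"dx": -0.006, "dy": -0.0002, "dz": -0.0002, "yaw": 0}
  ]
}}

```text
t: 28.8
eef_pos: [498.2, -61.7, 197.7]
tcp_rot: [-3.141, 0.002, -3.098]
ft_force: [4.5, 0.4, 5.6]
opening: 0.671
grip_force: 30.0
```

>>> {"method": "arm_command", "body": {
  "deltas": [
    {"dx": -0.006, "dy": -0.0003, "dz": -0.0002, "yaw": 0},
    {"dx": -0.006, "dy": -0.0003, "dz": -0.0003, "yaw": 0},
    {"dx": -0.006, "dy": -0.0002, "dz": -0.0003, "yaw": 0}
  ]
}}

```text
t: 29.1
eef_pos: [480.2, -62.5, 196.7]
tcp_rot: [-3.141, 0.001, -3.098]
ft_force: [4.5, -0.5, 5.9]
opening: 0.671
grip_force: 30.0
```

>>> {"method": "arm_command", "body": {
  "deltas": [
    {"dx": -0.006, "dy": -0.0003, "dz": -0.0003, "yaw": 0},
    {"dx": -0.006, "dy": -0.0003, "dz": -0.0003, "yaw": 0},
    {"dx": -0.006, "dy": -0.0002, "dz": -0.0003, "yaw": 0}
  ]
}}

```text
t: 29.4
eef_pos: [462.3, -63.3, 195.8]
tcp_rot: [-3.141, 0.002, -3.098]
ft_force: [4.5, -0.4, 6.0]
opening: 0.672
grip_force: 30.0
```

>>> {"method": "arm_command", "body": {
  "deltas": [
    {"dx": -0.005, "dy": -0.0003, "dz": -0.0002, "yaw": 0},
    {"dx": -0.005, "dy": -0.0002, "dz": -0.0002, "yaw": 0}
  ]
}}

```text
t: 29.6
eef_pos: [452.1, -63.7, 195.3]
tcp_rot: [-3.141, 0.001, -3.098]
ft_force: [3.3, 0.1, 5.6]
opening: 0.67
grip_force: 30.0
```

```bash
python3 - <<'E'
from h import *
show();chips()
E
```

```text
29.6 [452.1 -63.7 195.3] [-1.7999e+02  6.0000e-02 -1.7752e+02] [3.3 0.1 5.6] [ 0.1  -1.14 -0.03] 0.67 [-0.28  0.31  2.    0.    0.83 -1.9 ]
side [210. 281.] 58 [435.  50.  29.] [426.  40.] [445.  66.]
side [230. 297.] 292 [448. -70. 115.] [ 433. -124.] [460.  32.]
side [211. 295.] 95 [427.  12.  30.] [417.   2.] [440.  29.]
scene [337. 206.] 15 [491. -64. 123.] [489. -76.] [492. -50.]
scene [342. 266.] 108 [427.  15.  30.] [417.  -1.] [437.  26.]
scene [333. 280.] 39 [432.  50.  29.] [426.  39.] [439.  72.]
```

>>> {"method": "arm_command", "body": {
  "deltas": [
    {"dx": -0.005, "dy": -0.0002, "dz": -0.0001, "yaw": 0},
    {"dx": -0.005, "dy": -0.0002, "dz": 0, "yaw": 0},
    {"dx": -0.005, "dy": -0.0002, "dz": 0.0003, "yaw": 0},
    {"dx": -0.005, "dy": -0.0002, "dz": 0.0003, "yaw": 0},
    {"dx": -0.005, "dy": -0.0002, "dz": 0, "yaw": 0},
    {"dx": 0, "dy": 0, "dz": 0, "yaw": 0},
    {"dx": 0, "dy": 0, "dz": 0.02, "yaw": 0},
    {"dx": 0, "dy": 0, "dz": 0.02, "yaw": 0},
    {"dx": 0, "dy": 0, "dz": 0.01, "yaw": 0}
  ]
}}

```text
t: 30.6
eef_pos: [427.7, -64.7, 246.8]
tcp_rot: [-3.141, 0.001, -3.098]
ft_force: [0.3, 0.3, -2.4]
opening: 0.67
grip_force: 30.0
```

```bash
python3 - <<'E'
from h import *
show();chips();lean()
E
```

```text
30.6 [427.7 -64.7 246.8] [-1.7998e+02  7.0000e-02 -1.7752e+02] [ 0.3  0.3 -2.4] [ 0.06 -0.12  0.03] 0.67 [-0.3   0.2   1.99  0.    0.95 -1.92]
side [210. 281.] 57 [435.  50.  29.] [426.  39.] [445.  64.]
side [211. 295.] 96 [427.  11.  31.] [417.   1.] [440.  29.]
side [224. 323.] 156 [432. -61.  28.] [422. -82.] [443. -37.]
scene [353. 239.] 75 [431. -51.  27.] [421. -62.] [442. -18.]
scene [342. 266.] 108 [427.  15.  30.] [417.  -0.] [437.  26.]
scene [334. 280.] 38 [432.  50.  30.] [426.  38.] [439.  72.]
profile [(-15, -3), (-15, 0), (-15, 3), (-15, 6), (-15, 9), (-15, 12), (-12, -12), (-12, -9), (-12, -6), (-12, -3), (-12, 9), (-12, 12), (-12, 15), (-9, -24), (-9, -21), (-9, -18), (-9, -15), (-9, 12), (-9, 15), (-6, -36), (-6, -33), (-6, -30), (-6, -27), (-6, -24), (-6, 12), (-6, 15), (-3, -45), (-3, -42), (-3, -39), (-3, -36), (-3, 12), (-3, 15), (0, -84), (0, -81), (0, -78), (0, -75), (0, -60), (0, -57), (0, -54), (0, -51), (0, -48), (0, 15), (0, 18), (3, -78), (3, -75), (3, -72), (3, -69), (3, -66), (3, 15), (3, 18), (6, 15), (6, 18)]
```

>>> {"method": "arm_command", "body": {
  "deltas": [
    {"dx": -0.005, "dy": -0.028, "dz": 0, "yaw": 0},
    {"dx": -0.005, "dy": -0.028, "dz": 0, "yaw": 0},
    {"dx": -0.005, "dy": -0.028, "dz": 0, "yaw": 0},
    {"dx": -0.005, "dy": -0.028, "dz": 0, "yaw": 0},
    {"dx": -0.005, "dy": -0.028, "dz": 0, "yaw": 0},
    {"dx": -0.003, "dy": -0.028, "dz": 0, "yaw": 0},
    {"dx": 0, "dy": 0, "dz": -0.035, "yaw": 0},
    {"dx": 0, "dy": 0, "dz": -0.035, "yaw": 0},
    {"dx": 0, "dy": 0, "dz": -0.034, "yaw": 0},
    {"dx": 0.01, "dy": 0, "dz": 0, "yaw": 0},
    {"dx": 0.007, "dy": 0, "dz": 0.001, "yaw": 0},
    {"dx": 0.006, "dy": 0, "dz": 0.002, "yaw": 0},
    {"dx": 0.006, "dy": 0, "dz": 0.002, "yaw": 0},
    {"dx": 0.006, "dy": 0, "dz": 0.002, "yaw": 0},
    {"dx": 0.005, "dy": 0, "dz": 0.001, "yaw": 0},
    {"dx": 0, "dy": 0, "dz": 0, "yaw": 0}
  ]
}}

```text
t: 32.35
eef_pos: [439.7, -232.3, 150.3]
tcp_rot: [3.142, 0.0, -3.098]
ft_force: [-2.5, 1.4, -2.1]
opening: 0.672
grip_force: 30.0
```

```bash
python3 - <<'E'
from h import *
show();lean()
E
```

```text
32.35 [ 439.7 -232.3  150.3] [ 1.8000e+02  1.0000e-02 -1.7749e+02] [-2.5  1.4 -2.1] [ 0.35  0.52 -0.03] 0.672 [-0.62  0.42  1.96  0.    0.76 -2.23]
profile [(-21, -81), (-21, -78), (-18, -78), (-18, -75), (-18, -72), (-18, -33), (-18, -30), (-18, -27), (-18, -24), (-18, -21), (-18, -18), (-18, -15), (-18, -12), (-18, -9), (-18, -6), (-18, -3), (-18, 0), (-18, 3), (-18, 6), (-18, 9), (-18, 12), (-15, -75), (-15, -72), (-15, -69), (-15, -66), (-15, -63), (-15, -60), (-15, -57), (-15, -54), (-15, -51), (-15, -48), (-15, -45), (-15, -42), (-15, -39), (-15, -36), (-15, -33), (-15, -30), (-15, -27), (-15, 12), (-15, 15), (-12, 12), (-12, 15), (-9, 12), (-9, 15), (-6, 12), (-6, 15), (-3, 12), (-3, 15), (0, 12), (0, 15), (3, 12), (3, 15), (6, 12), (6, 15), (48, -57), (48, -54), (51, -57), (51, -54), (54, -57), (54, -54), (57, -57), (81, -57), (81, -54), (84, -57), (84, -54), (87, -57), (87, -54), (90, -57), (90, -54), (93, -57), (93, -54), (96, -57), (96, -54), (99, -57), (99, -54), (102, -57), (102, -54), (105, -57), (105, -54), (108, -57), (108, -54), (111, -57), (111, -54)]
```

>>> {"method": "arm_command", "body": {
  "deltas": [
    {"dx": -0.008, "dy": 0, "dz": 0.004, "yaw": 0},
    {"dx": 0, "dy": 0, "dz": 0.03, "yaw": 0},
    {"dx": 0, "dy": 0, "dz": 0.025, "yaw": 0},
    {"dx": 0.02, "dy": 0.005, "dz": 0, "yaw": -4.2},
    {"dx": 0.02, "dy": 0.005, "dz": 0, "yaw": -4.2},
    {"dx": 0.015, "dy": 0.005, "dz": 0, "yaw": -4.2},
    {"dx": 0.009, "dy": 0, "dz": 0, "yaw": 0},
    {"dx": 0, "dy": 0, "dz": -0.015, "yaw": 0},
    {"dx": 0, "dy": 0, "dz": -0.008, "yaw": 0},
    {"dx": 0, "dy": 0, "dz": -0.003, "yaw": 0},
    {"dx": 0, "dy": 0, "dz": 0, "yaw": 0}
  ]
}}

```text
t: 33.5
eef_pos: [495.1, -217.9, 182.4]
tcp_rot: [3.141, -0.0, 2.965]
ft_force: [0.2, -0.1, -2.2]
opening: 0.67
grip_force: 30.0
```

>>> {"method": "arm_command", "body": {
  "deltas": [
    {"dx": 0, "dy": 0, "dz": -0.001, "yaw": 0},
    {"dx": 0, "dy": 0, "dz": -0.001, "yaw": 0},
    {"dx": 0, "dy": 0, "dz": 0, "yaw": 0}
  ]
}}

```text
t: 33.8
eef_pos: [495.4, -217.7, 180.8]
tcp_rot: [-3.142, 0.0, 2.965]
ft_force: [0.4, -0.8, -1.7]
opening: 0.676
grip_force: 30.0
```

>>> {"method": "arm_command", "body": {
  "deltas": [
    {"dx": 0, "dy": 0, "dz": -0.001, "yaw": 0},
    {"dx": 0, "dy": 0, "dz": -0.001, "yaw": 0},
    {"dx": 0, "dy": 0, "dz": 0, "yaw": 0}
  ]
}}

```text
t: 34.1
eef_pos: [495.3, -217.6, 178.4]
tcp_rot: [3.141, -0.0, 2.965]
ft_force: [0.6, -0.4, -3.4]
opening: 0.671
grip_force: 30.0
```

>>> {"method": "arm_command", "body": {
  "deltas": [
    {"dx": 0, "dy": 0, "dz": -0.001, "yaw": 0},
    {"dx": 0, "dy": 0, "dz": 0, "yaw": 0}
  ]
}}

```text
t: 34.3
eef_pos: [495.5, -217.7, 178.1]
tcp_rot: [-3.142, 0.0, 2.965]
ft_force: [-0.4, 1.3, 3.6]
opening: 0.67
grip_force: 30.0
```

>>> {"method": "arm_command", "body": {
  "deltas": [
    {"dx": 0, "dy": 0, "dz": -0.0008, "yaw": 0},
    {"dx": 0, "dy": 0, "dz": 0, "yaw": 0}
  ]
}}

```text
t: 34.5
eef_pos: [495.8, -217.8, 177.9]
tcp_rot: [-3.141, 0.002, 2.965]
ft_force: [-1.4, 2.3, 10.8]
opening: 0.673
grip_force: 30.0
```

>>> {"method": "arm_command", "body": {
  "deltas": [
    {"dx": 0, "dy": 0, "dz": 0, "yaw": 0},
    {"dx": 0, "dy": 0, "dz": 0, "yaw": 0},
    {"dx": 0, "dy": 0, "dz": 0, "yaw": 0},
    {"dx": 0, "dy": 0, "dz": 0, "yaw": 0},
    {"dx": 0, "dy": 0, "dz": 0, "yaw": 0},
    {"dx": 0, "dy": 0, "dz": 0.015, "yaw": 0},
    {"dx": 0, "dy": 0, "dz": 0.025, "yaw": 0},
    {"dx": 0, "dy": 0, "dz": 0.04, "yaw": 0},
    {"dx": 0, "dy": 0, "dz": 0.03, "yaw": 0},
    {"dx": 0, "dy": 0, "dz": 0, "yaw": 0},
    {"dx": 0, "dy": 0, "dz": 0, "yaw": 0}
  ],
  "gripper": 0.095
}}

```text
t: 35.6
eef_pos: [495.3, -217.6, 286.8]
tcp_rot: [-3.141, 0.001, 2.965]
ft_force: [-0.5, -0.7, -0.8]
opening: 0.999
grip_force: 0.0
```

```bash
python3 - <<'E'
from h import *
show();chips()
c=read_camera("wrist");p=cloud(c).reshape(-1,3);x,y,z=p.T;m=(x>440)&(x<560)&(y>-285)&(y<-150)
g=p[m&(z>180)&(z<200)]; print(cv2.minAreaRect(g[:,:2].astype(np.float32)),len(g),g[:,2].std())
A=np.c_[g[:,:2],np.ones(len(g))];g2=g[g[:,2]>187];A=np.c_[g2[:,:2],np.ones(len(g2))];print("top plane",np.linalg.lstsq(A,g2[:,2],rcond=None)[0])
c=read_camera("side"); cv2.imwrite("pics/s9.png",cv2.resize(c["color"][...,::-1],(784,588)))
E
```

```text
35.6 [ 495.3 -217.6  286.8] [-1.7999e+02  4.0000e-02  1.6988e+02] [-0.5 -0.7 -0.8] [ 0.09 -0.1  -0.01] 0.999 [-0.54  0.32  1.69  0.    1.13 -1.93]
side [210. 281.] 59 [435.  49.  29.] [426.  39.] [445.  65.]
side [211. 295.] 97 [427.  12.  31.] [417.   2.] [440.  30.]
side [225. 323.] 155 [432. -61.  28.] [422. -82.] [444. -37.]
scene [355. 235.] 138 [432. -60.  28.] [422. -85.] [442. -18.]
scene [343. 266.] 106 [427.  15.  30.] [417.  -1.] [437.  26.]
scene [333. 280.] 39 [432.  50.  30.] [426.  39.] [439.  72.]
((494.6595764160156, -217.26010131835938), (63.854759216308594, 25.159948348999023), 79.6850814819336) 2459 2.1246730805471254
top plane [ 3.45269694e-02 -6.35825575e-03  1.71924129e+02]
```

View pics/s9.png

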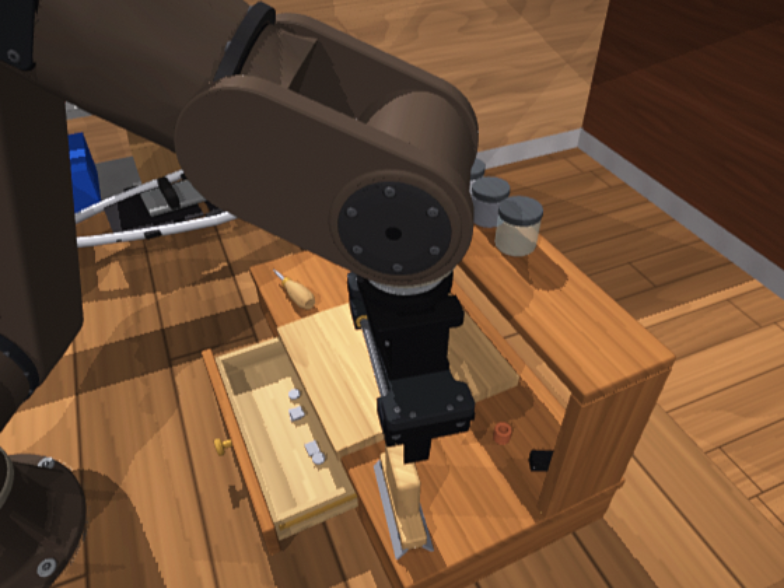

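Scraper stands upright at its start place; bystanders are undisturbed. One square looks like two stacked, so I check that and the part of the board the hand hides.

>>> {"method": "arm_command", "body": {
  "deltas": [
    {"dx": -0.01, "dy": -0.04, "dz": 0.03, "yaw": 0},
    {"dx": -0.01, "dy": -0.04, "dz": 0.02, "yaw": 0},
    {"dx": -0.01, "dy": -0.04, "dz": 0, "yaw": 0},
    {"dx": -0.01, "dy": -0.04, "dz": 0, "yaw": 0},
    {"dx": -0.01, "dy": -0.04, "dz": 0, "yaw": 0},
    {"dx": 0, "dy": 0, "dz": 0, "yaw": 0},
    {"dx": 0, "dy": 0, "dz": 0, "yaw": 0}
  ]
}}

```text
t: 36.5
eef_pos: [445.1, -417.4, 334.8]
tcp_rot: [3.14, -0.002, 2.963]
ft_force: [0.5, 0.9, -0.4]
opening: 0.997
grip_force: 0.0
```

```bash
python3 - <<'E'
from h import *
show();chips()
c=read_camera("side");p=cloud(c).reshape(-1,3);x,y,z=p.T
for cx,cy in((431,50),(428,15),(432,-50),(432,-72)):
    d=np.hypot(x-cx,y-cy);f=(d>18)&(d<28)&(z<40)&(x<450);i=(d<7)&(z<60)
    print(cx,cy,"floor",np.median(z[f]).round(1),"top",np.median(z[i]).round(1),i.sum())
b=(x>455)&(x<700)&(abs(y)<110)&(z>117)&(z<125);print("on board",b.sum())
s=read_camera("scene");a=s["color"][230:310,300:380,::-1];t=c["color"][260:340,180:260,::-1]
cv2.imwrite("pics/d10.png",cv2.resize(np.hstack([t,a]),None,fx=5,fy=5,interpolation=cv2.INTER_CUBIC))
E
```

```text
36.5 [ 445.1 -417.4  334.8] [ 1.7991e+02 -9.0000e-02  1.6979e+02] [ 0.5  0.9 -0.4] [ 0.07 -0.12  0.02] 0.997 [-0.86  0.39  1.45  0.    1.3  -2.25]
side [217. 338.] 788 [407. -89.  24.] [ 382. -150.] [441. -11.]
scene [355. 235.] 138 [432. -60.  28.] [422. -85.] [442. -18.]
scene [343. 266.] 108 [427.  15.  31.] [417.  -1.] [440.  32.]
scene [334. 280.] 38 [432.  50.  29.] [426.  38.] [439.  71.]
431 50 floor nan top nan 0
428 15 floor nan top nan 0
432 -50 floor 22.9 top nan 0
432 -72 floor 23.6 top 25.0 2
on board 0
  return _methods._mean(a, axis=axis, dtype=dtype,
  ret = ret.dtype.type(ret / rcount)
```

View pics/d10.png

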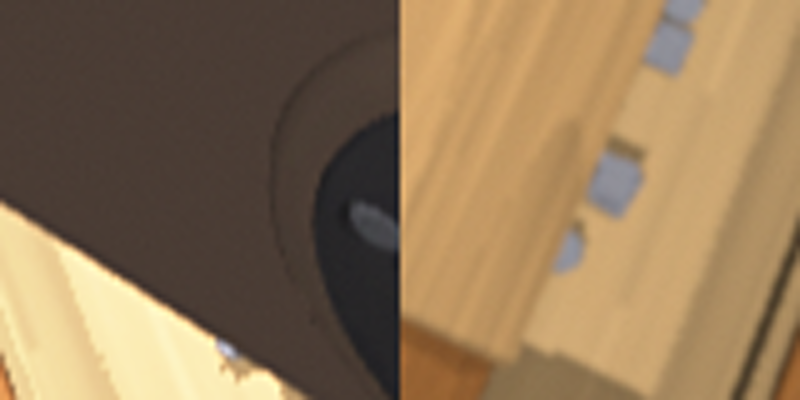

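```bash
python3 -c "
from h import *
c=read_camera('scene');p=cloud(c);x,y,z=p[...,0],p[...,1],p[...,2]
print('stack',z[263:270,340:347].mean(),'single',z[236:240,353:357].mean(),'floor',z[263:270,356:364].mean(),'board',((x>455)&(x<620)&(abs(y)<110)&(z>117)&(z<126)).sum())
from cell import job_done
print(job_done())"
```

```text
stack 31.08026659541486 single 28.021780122254285 floor 38.018183025942385 board 29
the job is handed in; nothing more can be done
None
```

I handed the job in at about 36.5 s of the 67 s allowed, with no verdict returned. The chips were wiped over the lip into the drawer. Four are in plain view. I take the fifth to be stacked under another: that chip's top reads 31 mm, against 28 mm for a single one. The scraper stands upright and released within about 2 mm of where it started. Pressing forces read at most about 17 N on the board, and the awl, rod, bushing and clip showed no visible shift.

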